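# Gauge the oil channel of a slideway and record the verdict

## Task

Take the dial depth gauge from its rest and press its sprung probe into the channel of the inclined slideway block, near the middle and with the foot squarely across, until the foot sits flat on the face; hold it there a moment, then set the gauge back on its rest just as it stood. The needle stays at the reading: if it has passed the thick limit mark the channel is worn shallow, so swing the recorder's lever fully over to the square post; if it has stopped short, fully over to the domed post. Let the probe be pushed in nowhere but in the channel, and leave the two bottles and the petri dish where they stand.

Things in the scene. Friction and masses are not known exactly. Their poses are not given: they have to be found in the camera images.
- gauge: Dial depth gauge, about 0.28 kg. Origin: centre of the flat underside of its foot; z up its column, y along the foot. Foot 28 (x) x 66 (y) x 10 mm; on it a black column 26 (x) x 22 (y) mm up to z = 79 mm: grasp across y at z = 30 to 60 mm. On its -x side, z = 25 to 55 mm, reaching to x = -43 mm, a 38 mm dial that looks to -x and up at 45 degrees. The probe comes out of the middle of the underside.
- gauge_grip (a point): Centre of the gauge's column, 46 mm above the underside of the foot: a good place to grasp, across the gauge's y.
- dial (a point): Centre of the gauge's dial face, 29 mm from the gauge's axis on its -x side, 40 mm above the underside of the foot.
- probe (a joint): How far the probe is pushed into the gauge, m. At 0 the 6 mm thick probe stands 22 mm out of the foot; it slides in along the gauge's z against a spring (2.1 N at first, plus 0.15 N per mm) and 0.8 N drag of the needle, and springs out again when free.
- probe_tip (a point): The end of the probe (4 mm flat with a tapered edge), on the gauge's axis.
- needle (a joint): Dial needle, rad. Starts at 0 (pointing to the dial's foot); turns clockwise as seen, 0.2 rad per mm that the probe is pushed in, and stays at the highest value reached: nothing turns it back. Thin ticks every 0.4 rad, one thick limit mark at 2.2 rad (channel 11 mm deep). Above 2.2 = worn shallow, below = still deep enough; within 0.2 rad of the mark either verdict is accepted.
- slideway: Aluminium block 110 (x) x 90 (y) x 30 mm, fixed on a stand, its face 30 degrees from level. Origin: centre of the upper face, 66 mm above the bench; z outward normal, x up the slope (away from the robot), y level. A channel 15 mm wide runs right through along x at y = 0, floor parallel to the face; its depth, 5 to 17 mm, is to be measured. Foot across it: gauge y along block y, dial to -x.
- rest: Fixed grey rest, plate 80 (x) x 96 (y) mm. Origin: centre of its underside on the bench, z up. Two rails along x at y = +-30 mm, 50 mm long, tops at z = 50 mm, carry the foot's ends (gauge upright in the middle, axes parallel to the rest's). 44 mm are open between the rails for the probe, front and back too. Outer cheeks (inner faces at y = +-38 mm, tops at z = 64 mm) leave 5 mm play each side.
- recorder: Fixed grey recorder plate 124 (x) x 60 (y) x 8 mm, origin: centre of its underside on the bench. It carries a lever on a small block in its middle; on the plate's -x end stands a square steel post (16 x 30 mm, top 38 mm above the bench), on the +x end a round domed post (18 mm thick, top 39 mm above the bench).
- verdict (a joint): Recorder lever, rad: 0 = fully over to the recorder's -x side (square post), 1.0 = fully over to its +x side (domed post); it starts about upright (0.5), stays where it is left, and moves with about 1 N at its ball. Its pivot lies 30 mm above the bench over the recorder's origin, axis along the recorder's y; it leans (value - 0.5) rad from upright towards +x.
- verdict_tip (a point): Centre of the black ball, 26 mm across, on the lever's end, 80 mm from the pivot.
- dropper: White dropper bottle, 27 mm across, 66 mm tall, standing on the bench; origin: centre of its underside. Bystander.
- oil_bottle: Small amber bottle with black cap, 31 mm across, 62 mm tall; origin: centre of its underside. Bystander.
- petri_dish: Petri dish, 61 mm across, 15 mm tall; origin: centre of its underside. Bystander.
Not all that is in view belongs to the job. What is shaped like the part that bears slideway but red is not meant. What is shaped like the recorder but green is not meant.

How it is judged:
By the outcome, as a careful person would: the job done as asked, in the order asked, and still so for the second after the job is handed in, with the robot touching nothing.
It also fails if it takes over 69 s, if anything falls off the work surface, if the arm or the gripper's body presses on something with over 40 N, if the wrist force passes 120 N, or if a joint passes its speed limit or range.

## Robot

A 6-joint arm with a two-finger parallel gripper is mounted at the origin on a cart in front of the work surface, level with it; the furniture and walls round the work are solid. World frame = base frame: x ahead of the robot, y to its left, z up, the work surface at z = 0. Lengths are in m, angles in rad, forces in N, time in s.
With the tool pointing down it reaches from about 0.3 to 0.775 m from the base axis. Payload 14.6 kg.
Tool frame: the origin (TCP) lies at the very end of the fingers, on their centre line; the grasp point (between the pads) lies 19 mm behind it; x points along the fingers, z is the direction in which the jaws open and shut, and the axes are right-handed (so a half turn about x gives the same grasp; the last joint's range is limited). The gripper opens to 94 mm and grips with 3 to 60 N. Pads are 16 mm wide; open, the fingers measure 119 mm over their backs; the gripper's body (75 mm by 177 mm) begins 78 mm behind the grasp point.
Start: joints at [1.227, 0.3, 1.521, -0, 1.321, -0.067], TCP at [0.15, 0.529, 0.205] pointing down, gripper open.
Joint ranges: [-3.03, 3.03], [-0.79, 2.21], [0.23, 2.52], [-1.04, 4.18], [0, 3.07], [-2.55, 2.55]. Speed limits (rad/s): [2.22, 2.22, 2.57, 3.14, 3.14, 3.14].

## Interface

Orientations are given as [roll, pitch, yaw] about the fixed x, y, z axes, in that order (R = Rz(yaw) Ry(pitch) Rx(roll)).
In Python, from station import ctrl gives the robot as it stands. The module is installed in compiled form; this text tells all that it offers.
- The arm moves only by the tool servo_tool, never from a script. Its argument "motion" is one flat list of numbers, 4 for each row, row after row: the shift along the tool's x, y, z in mm, then the turn about the tool's x in degrees. In form: [dx, dy, dz, roll, dx, dy, dz, roll, ...]. A call has 1 to 20 rows; each row is the pose to reach, as a shift and turn from the pose commanded when the call began, along the tool's axes at that moment; what a row does not reach only later rows make up. A row lasts 1/8 s, in which the tool goes at most 62.5 mm and 10.7 degrees, less where a joint would pass 70% of its speed; a pose out of reach is approached as far as the arm can. A call with a gripper value outside its range is refused whole. "gripper" is the opening, from 0 (shut) to 1 (fully open), set as the call begins (left out, the last holds). The fingers move at their own pace and stop on an object; "force" is the grip in N (left out, the last holds). Time passes only in rows, so rows that repeat a pose let the fingers close. It gives the time, the measured TCP pose, the force and the opening at its end, in the units of the state.
- ctrl.get_obs(): the state, without advancing time (a new reading comes with each control period).
- ctrl.camera(name): name is "scene" or "top"; returns a dict with "color" (480x640x3 uint8, red, green, blue), "z_map" (480x640 float32, m along the optical axis (not along the pixel's ray), 0 where there is no reading), "fx", "fy", "cx", "cy" (pixels), "rvec" (rotation vector, rad) and "tvec" (3), from world to camera coordinates, as OpenCV has them. Camera axes: x right, y down, z forward; pixel columns grow to the right and rows downward; lengths in m; the calibration is good to about 2 mm. A picture is of the moment at which its call begins.
- ctrl.hand_in(): hands the job in, once; it reports no verdict.
The state is a dict: "time_s": time; "qpos": joint angles; "joint_vel": joint speeds; "tau": joint torques, N m; "ee_pos": TCP position; "eef_rot": TCP orientation; "force": force on the tool from outside, world axes, zero at the start; "moment": the same for the moment, N m; "grip_width": finger opening in m.
Only numpy, scipy, OpenCV 4.12 (cv2) and the standard library are available. Lean on these libraries where they do the work, as an engineer would, in place of code of your own. Each camera call takes 0.05 s, during which the arm holds its last target.

## Working session

There is one attempt and no reset: what is moved stays moved. The work goes in short steps, Python scripts to look and compute and a tool call to move; the robot and the scene stay as the last step left them, time stands still between calls to the robot, and variables do not carry over. Pictures are saved under pics/ and viewed, and the job is handed in when it is done.

Besides the shell and the picture viewer there is one more tool, called after "Emit:" by a JSON object that holds its "api" and its "payload". servo_tool: Moves the arm, as the interface text tells. Its arguments: {"type":"object","properties":{"motion":{"type":"array","items":{"type":"number"}},"gripper":{"type":"number"},"force":{"type":"number"}},"required":["motion"]}

```bash
mkdir -p pics; cat > h.py <<'E'
import numpy as np, cv2
from station import ctrl
def shot(n):
    c=ctrl.camera(n); np.savez('%s.npz'%n,**c); return c
def load(n): return dict(np.load('%s.npz'%n))
def save(img,f): cv2.imwrite('pics/'+f,cv2.cvtColor(img,cv2.COLOR_RGB2BGR))
def crop(c,u0,v0,u1,v1,s,f): save(cv2.resize(c['color'][v0:v1,u0:u1],None,fx=s,fy=s,interpolation=cv2.INTER_CUBIC),f)
def P(c,u,v,z=None):
    R,_=cv2.Rodrigues(c['rvec'].reshape(3)); t=c['tvec'].reshape(3)
    if z is None: z=c['z_map'][int(round(v)),int(round(u))]
    p=np.array([(u-c['cx'])/c['fx']*z,(v-c['cy'])/c['fy']*z,z]); return R.T@(p-t)
def cloud(c):
    R,_=cv2.Rodrigues(c['rvec'].reshape(3)); t=c['tvec'].reshape(3)
    v,u=np.mgrid[:480,:640]; z=c['z_map']
    p=np.stack([(u-c['cx'])/c['fx']*z,(v-c['cy'])/c['fy']*z,z],-1)
    w=(p-t)@R; w[z==0]=np.nan; return w
def proj(c,p): return cv2.projectPoints(np.array(p,float).reshape(-1,3),c['rvec'],c['tvec'],np.array([[c['fx'],0,c['cx']],[0,c['fy'],c['cy']],[0,0,1]],float),None)[0].reshape(-1,2)
E
python3 - <<'E'
from h import *
for n in('scene','top'):
    c=shot(n); save(c['color'],n+'0.png'); R,_=cv2.Rodrigues(c['rvec'].reshape(3)); print(n,c['fx'],-R.T@c['tvec'].reshape(3),R[2])
print(ctrl.get_obs())
E
```

```text
scene 463.51109228132515 [0.55342759 0.70590201 0.8994175 ] [-0.0053987  -0.6689751  -0.74326521]
top 474.45387396465554 [0.35701469 0.00355238 1.15508814] [ 0.17836194 -0.01277847 -0.98388197]
{'time_s': 0.1, 'qpos': array([ 1.22740414e+00,  3.00398858e-01,  1.52149685e+00, -5.79586239e-06,
        1.32071852e+00, -6.66014052e-02]), 'joint_vel': array([-1.40805184e-03,  9.20455411e-05, -2.97962168e-03, -8.40018704e-04,
       -1.77388225e-03,  1.11261145e-03]), 'tau': array([ 2.17876482e-04, -5.32649946e+01, -3.53277898e+01,  7.08684535e-02,
        2.35891604e-02, -3.04043715e-05]), 'ee_pos': array([0.15022535, 0.52884549, 0.20496159]), 'eef_rot': array([ 3.08048671,  1.56977473, -1.90869162]), 'force': array([ 0.1253349 ,  0.05632706, -0.22902105]), 'moment': array([-0.04422475, -0.02497981,  0.02897702]), 'grip_width': 0.09426840925500303}
```

View pics/scene0.png

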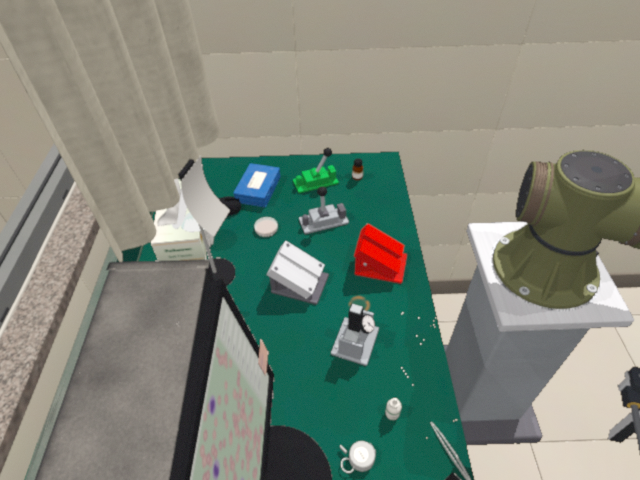

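View pics/top0.png

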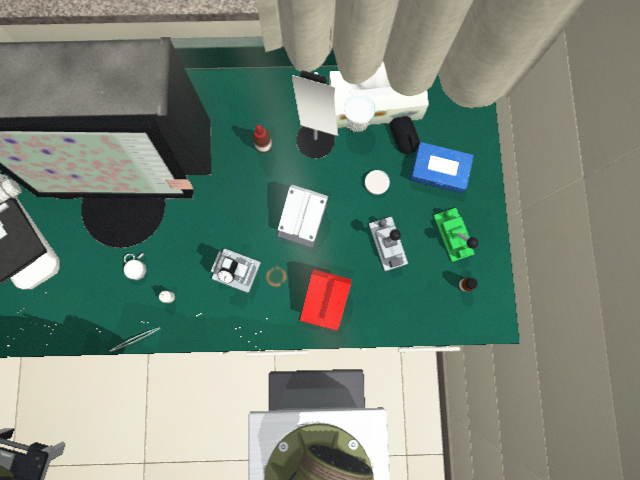

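The red block (top 326,299) and the green recorder (top 455,233) are decoys. The aluminium block (302,214) and the grey recorder (388,243) fit the description. The gauge is on its rest at (236,270). I'll confirm these in enlarged crops.

```bash
python3 - <<'E'
from h import *
c=load('top'); crop(c,200,170,420,310,3.6,'topc.png')
c=load('scene'); crop(c,255,175,415,375,3,'scc.png')
E
```

```text
(no output)
```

View pics/topc.png

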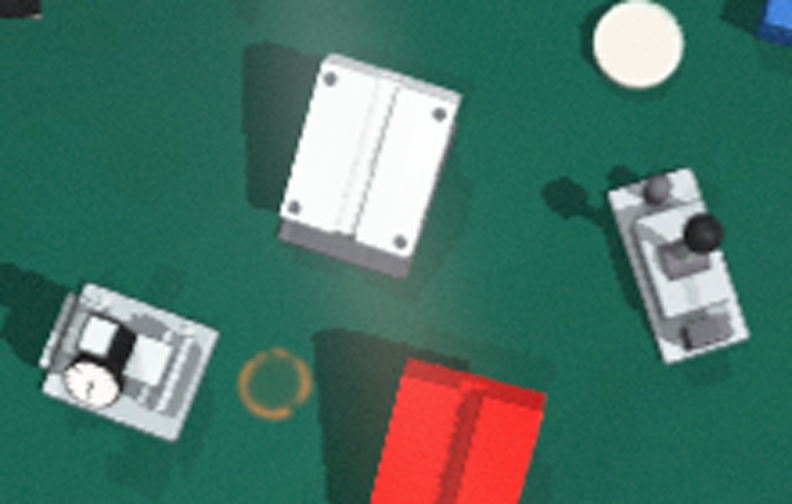

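View pics/scc.png

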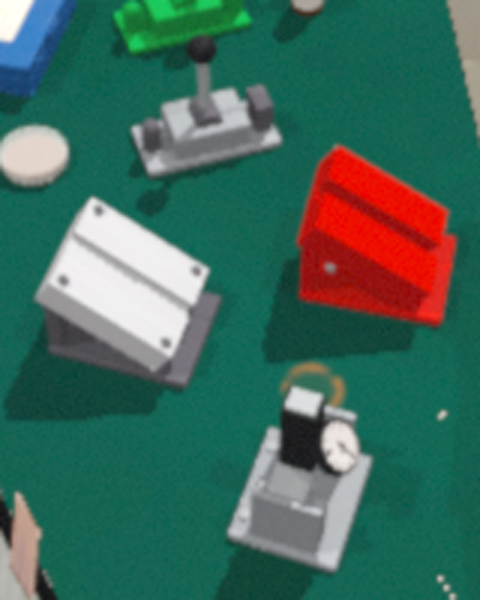

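```bash
cat > fit.py <<'E'
from h import *
for n,box in(('top',{'slide':(268,175,335,255),'rest':(205,240,265,300),'rec':(363,210,412,275)}),('scene',{'slide':(262,238,332,306),'rest':(328,315,382,366),'rec':(295,200,352,235)})):
    c=load(n); w=cloud(c)
    for k,(u0,v0,u1,v1) in box.items():
        p=w[v0:v1,u0:u1].reshape(-1,3); p=p[np.isfinite(p[:,0])]
        if k=='slide':
            q=p[(p[:,2]>.03)&(p[:,2]<.11)]
            best=None; rng=np.random.default_rng(0)
            for _ in range(500):
                a=q[rng.choice(len(q),3,False)]; nn=np.cross(a[1]-a[0],a[2]-a[0]); l=np.linalg.norm(nn)
                if l<1e-9: continue
                nn/=l; 
                nn*=np.sign(nn[2])
                if not .8<nn[2]<.93: continue
                i=np.abs((q-a[0])@nn)<.0015
                if best is None or i.sum()>best.sum(): best=i
            s=q[best]; m=s.mean(0); nn=np.linalg.svd(s-m)[2][2]; nn*=np.sign(nn[2])
            y=np.cross(nn,[0,0,1]); 
            x=np.array([-nn[0],-nn[1],0]);x/=np.linalg.norm(x); y=np.cross([0,0,1],x); x=np.cross(y,nn)
            e=np.c_[(s-m)@x,(s-m)@y].astype(np.float32)
            r=cv2.minAreaRect(e*1000); ctr=m+x*r[0][0]/1000+y*r[0][1]/1000
            print(n,k,len(s),'tilt',np.degrees(np.arccos(nn[2])),'yaw(normal)',np.degrees(np.arctan2(x[1],x[0])),'rect',r,'ctr',ctr)
        else:
            print(n,k,'z hist',np.histogram(p[:,2],bins=np.arange(-.004,.14,.004)))
            lo,hi=.004,.014
            s=p[(p[:,2]>.003)]
            r=cv2.minAreaRect((s[:,:2]*1000).astype(np.float32)); print(' rect all',r)
            s=p[(p[:,2]>lo)&(p[:,2]<hi)]
            r=cv2.minAreaRect((s[:,:2]*1000).astype(np.float32)); print(' rect plate',r)
E
python3 fit.py
python3 - <<'E'
from h import *
c=load('top')
f=lambda a,b:(200+a/3.6,170+b/3.6)
def atz(u,v,z):
    o=P(c,u,v,0.);d=P(c,u,v,1.)-o; return o+d*(z-o[2])/d[2]
for nm,L,z in(('rest',[(88,283),(218,330),(177,440),(42,392)],.008),('rec',[(608,190),(690,168),(748,337),(668,363)],.008)):
    q=np.array([atz(*f(*a),z) for a in L]); r=cv2.minAreaRect((q[:,:2]*1000).astype(np.float32)); print(nm,q.round(4).tolist(),r,q.mean(0))
E
```

```text
top slide 772 tilt 29.272322450670192 yaw(normal) -20.035448306569137 rect ((-0.949310302734375, 0.3042449951171875), (90.29686737060547, 109.93153381347656), 89.61752319335938) ctr [0.60222704 0.02561717 0.0666434 ]
top rest z hist (array([ 877, 1187,  307,  270,   46,    6,    5,    7,    6,    8,    6,
          7,   17,   98,   53,   89,  130,   60,   10,    2,   12,   27,
         35,   38,   45,   32,   22,    3,    5,    5,    6,   10,   52,
         57,    4]), array([-0.004,  0.   ,  0.004,  0.008,  0.012,  0.016,  0.02 ,  0.024,
        0.028,  0.032,  0.036,  0.04 ,  0.044,  0.048,  0.052,  0.056,
        0.06 ,  0.064,  0.068,  0.072,  0.076,  0.08 ,  0.084,  0.088,
        0.092,  0.096,  0.1  ,  0.104,  0.108,  0.112,  0.116,  0.12 ,
        0.124,  0.128,  0.132,  0.136]))
 rect all ((483.0787048339844, 191.07290649414062), (145.51119995117188, 143.9600372314453), 88.5621566772461)
 rect plate ((482.96136474609375, 190.339111328125), (144.0910186767578, 143.69544982910156), 88.53474426269531)
top rec z hist (array([ 739, 1022,  291,  236,   38,   14,   13,   22,  118, 
[... 2254 characters left out ...]
 ((539.394287109375, -198.6914825439453), (131.9248046875, 156.31455993652344), 85.84129333496094)
 rect plate ((539.459716796875, -198.80374145507812), (131.92495727539062, 156.25830078125), 85.76268005371094)
rest [[0.5335, 0.2151, 0.008], [0.4993, 0.1273, 0.008], [0.4262, 0.155, 0.008], [0.4605, 0.2452, 0.008]] ((480.26043701171875, 186.06619262695312), (96.55663299560547, 78.9808349609375), 69.1815185546875) [0.47987754 0.18564201 0.008     ]
rec [[0.5891, -0.1405, 0.008], [0.6031, -0.1976, 0.008], [0.4854, -0.2305, 0.008], [0.4692, -0.1754, 0.008]] ((537.357666015625, -186.17245483398438), (124.87227630615234, 58.80352783203125), 16.264894485473633) [ 0.53668238 -0.18599848  0.008     ]
```

```bash
python3 - <<'E'
from h import *
from scipy.spatial.transform import Rotation as Ro
o=ctrl.get_obs(); R=Ro.from_euler('xyz',o['eef_rot']).as_matrix(); print('tool axes cols\n',R.round(4))
for n in('top','scene'):
    c=load(n); w=cloud(c); m=(np.hypot(w[...,0]-.48,w[...,1]-.186)<.05)&(w[...,2]>.121)
    q=w[m]; print(n,m.sum(),q.mean(0),cv2.minAreaRect((q[:,:2]*1000).astype(np.float32)),np.argwhere(m).min(0),np.argwhere(m).max(0))
    # ball
    m=(np.hypot(w[...,0]-.545,w[...,1]+.19)<.05)&(w[...,2]>.085); q=w[m]; print(' ball',m.sum(),q.mean(0) if m.sum() else 0,q[:,2].max() if m.sum() else 0)
c=load('top'); crop(c,205,235,270,300,9,'gt.png')
w=cloud(c)
# obstacles near: tall things y in .2-.6, x .35-.75
for x0 in np.arange(.3,.8,.05):
    r=[]
    for y0 in np.arange(-.35,.6,.05):
        m=(w[...,0]>=x0)&(w[...,0]<x0+.05)&(w[...,1]>=y0)&(w[...,1]<y0+.05)
        r.append(int(1000*np.nanmax(w[...,2][m])) if m.sum() else -1)
    print(round(x0,2),r)
E
```

```text
tool axes cols
 [[-3.000e-04 -9.619e-01  2.733e-01]
 [-1.000e-03  2.733e-01  9.619e-01]
 [-1.000e+00  1.000e-04 -1.000e-03]]
top 122 [0.48346254 0.18803032 0.12775936] ((483.6521301269531, 188.4874267578125), (22.286779403686523, 25.950664520263672), 66.52747344970703) [256 220] [269 233]
 ball 107 [ 0.53914692 -0.18179547  0.11875037] 0.12587922984637023
scene 135 [0.48502161 0.19173679 0.12688475] ((484.9931335449219, 190.4359893798828), (21.74775505065918, 26.122665405273438), 69.55652618408203) [304 348] [316 362]
 ball 96 [ 0.54103981 -0.17760616  0.11225412] 0.1235948158533117
0.3 [7, 7, 7, 8, 6, 42, 43, 9, 7, 6, 6, 7, 7, 5, 9, 13, 13, 7, 5]
0.35 [6, 6, 5, 6, 7, 74, 74, 65, 6, 7, 5, 7, 7, 6, 6, 6, 7, 7, 6]
0.4 [45, 7, 7, 8, 7, 96, 96, 92, 6, 6, 89, 81, 5, 67, 63, 6, 5, 6, 8]
0.45 [39, 7, 43, 43, 7, 78, 97, 94, 6, 68, 133, 126, 6, 6, 6, 30, 24, 6, 6]
0.5 [112, 8, 38, 125, 6, 8, 42, 45, 7, 13, 19, 68, 6, 7, 7, 27, 17, 6, 142]
0.55 [49, 7, 7, 117, 13, 7, 75, 70, 61, 7, 6, 6, 8, 6, 12, 18, 19, 17, 140]
0.6 [42, 6, 9, 11, 8, 7, 96, 94, 89, 7, 7, 6, 57, 58, 17, 19, 21, 18, 17]
0.65 [42, 41, 33, 21, 20, 6, 78, 95, 92, 6, 7, 7, 362, 364, 360, 359, 310, 297, 290]
0.7 [41, 42, 36, 20, 18, 6, 6, 6, 6, 7, 7, 7, 372, 372, 372, 371, 372, 373, 352]
0.75 [43, 43, 39, 6, 6, 247, 346, 338, 62, 124, 6, 7, 373, 372, 373, 371, 371, 371, 368]
```

View pics/gt.png

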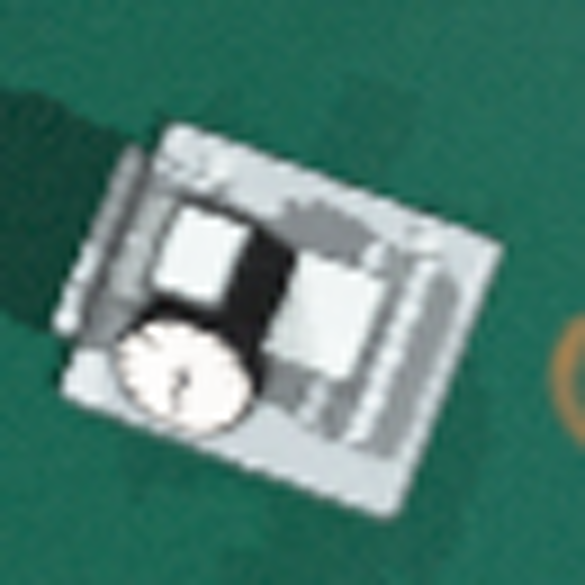

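Emit:
{"api": "servo_tool", "payload": {"motion": [0, -30, -17, 1, 0, -75, -43, 2, 0, -125, -71, 3, 0, -175, -100, 4, 0, -225, -128, 5, 0, -275, -157, 5.6, 0, -325, -185, 5.6, 0, -370, -211, 5.6, 0, -400, -228, 5.6, 10, -414, -236, 5.6, 20, -414, -236, 5.6, 20, -414, -236, 5.6], "gripper": 0.4, "force": 20}}

```text
time_s: 1.6
ee_pos: [0.4829, 0.1897, 0.1843]
eef_rot: [2.169, 1.569, -2.916]
force: [-0.3, 0.0, -0.2]
grip_width: 0.0377
```

```bash
python3 - <<'E'
from h import *
c=shot('top'); crop(c,180,200,300,300,6,'t1.png')
c=shot('scene'); crop(c,300,240,420,380,4,'s1.png')
o=ctrl.get_obs(); print(o['time_s'],o['ee_pos'],o['eef_rot'],o['grip_width'],o['qpos'])
E
```

```text
1.7 [0.48342738 0.1898158  0.18546717] [1.80292944 1.57061194 3.00058117] 0.03761352896156979 [ 3.03579051e-01  2.49436586e-01  1.63306542e+00  8.33143594e-05
  1.25925712e+00 -8.94098221e-01]
```

View pics/s1.png

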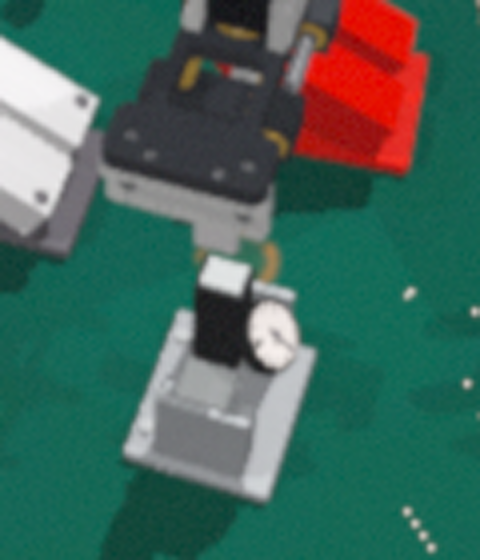

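Emit:
{"api": "servo_tool", "payload": {"motion": [25, 0, 0, 0, 50, 0, 0, 0, 70, 0, 0, 0, 85, 0, 0, 0, 100, 0, 0, 0, 110, 0, 0, 0, 118, 0, 0, 0, 118, 0, 0, 0, 118, 0, 0, 0]}}

```text
time_s: 2.82
ee_pos: [0.4843, 0.1889, 0.0678]
eef_rot: [-0.954, 1.57, 0.242]
force: [-0.4, 0.4, -0.4]
grip_width: 0.0379
```

```bash
python3 - <<'E'
from h import *
from scipy.spatial.transform import Rotation as Ro
c=shot('scene'); crop(c,300,240,420,380,4,'s2.png')
c=shot('top'); crop(c,200,220,280,300,7,'t2.png')
o=ctrl.get_obs(); print(o['time_s'],o['ee_pos'],o['force'],o['grip_width']); print(Ro.from_euler('xyz',o['eef_rot']).as_matrix().round(4))
E
```

```text
2.925 [0.48429753 0.18895326 0.0678777 ] [-0.63636148  0.44695737  0.25958121] 0.037708698905076325
[[ 7.000e-04 -9.306e-01  3.659e-01]
 [ 3.000e-04  3.659e-01  9.306e-01]
 [-1.000e+00 -6.000e-04  5.000e-04]]
```

View pics/s2.png

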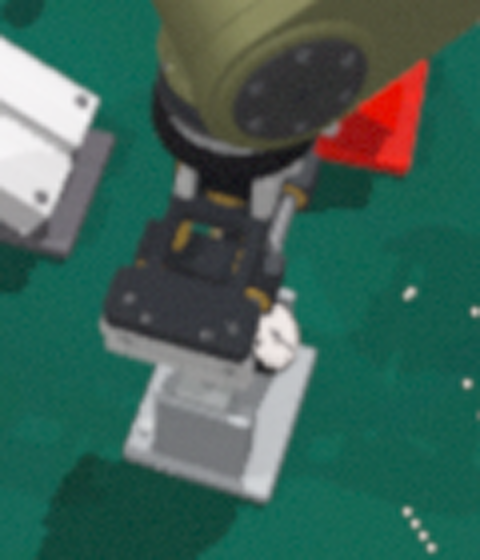

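View pics/t2.png

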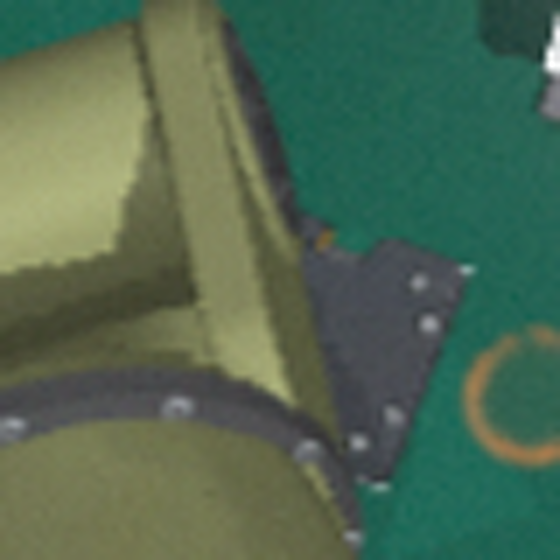

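Emit:
{"api": "servo_tool", "payload": {"motion": [3, 0, 0, 0, 3, 0, 0, 0]}}

```text
time_s: 3.18
ee_pos: [0.484, 0.1889, 0.0643]
eef_rot: [2.133, 1.571, -2.954]
force: [0.8, 0.7, -0.0]
grip_width: 0.0376
```

Emit:
{"api": "servo_tool", "payload": {"motion": [0, 0, 0, 0, 0, 0, 0, 0, 0, 0, 0, 0, 0, 0, 0, 0, 0, 0, 0, 0, 0, 0, 0, 0], "gripper": 0.0, "force": 12}}

```text
time_s: 3.92
ee_pos: [0.4841, 0.1889, 0.0645]
eef_rot: [-0.892, 1.571, 0.304]
force: [0.2, -0.1, 0.4]
grip_width: 0.0217
```

Emit:
{"api": "servo_tool", "payload": {"motion": [-5, 0, 0, 0, -15, 0, 0, 0, -30, 0, 0, 0, -50, 0, 0, 0, -70, 0, 0, 0, -85, 0, 0, 0, -95, 0, 0, 0, -95, 0, 0, 0, -95, 0, 0, 0]}}

```text
time_s: 5.05
ee_pos: [0.4838, 0.1888, 0.1588]
eef_rot: [2.224, 1.57, -2.863]
force: [0.4, -0.2, -2.7]
grip_width: 0.0221
```

```bash
python3 - <<'E'
from h import *
c=shot('scene'); crop(c,300,220,420,380,4,'s3.png')
o=ctrl.get_obs(); print(o['time_s'],o['ee_pos'],o['force'],o['moment'],o['grip_width'])
E
```

```text
5.1 [0.4837683  0.18881859 0.15877044] [ 0.23655092 -0.56210725 -2.52644434] [ 0.00919944 -0.01165511  0.00994664] 0.02228573210924608
```

View pics/s3.png

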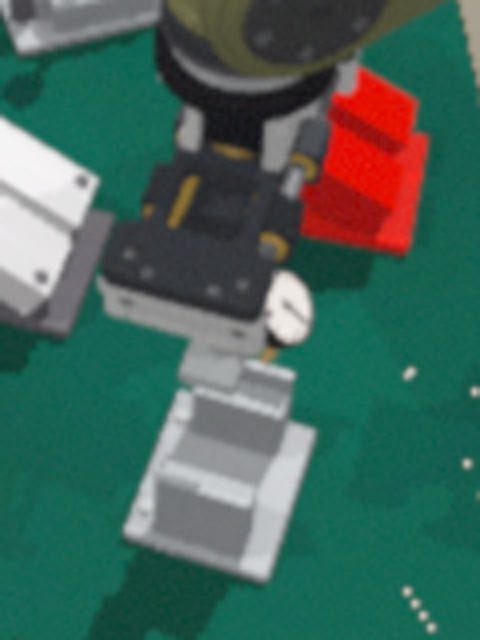

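```bash
cat > ov.py <<'E'
from h import *
import sys
C=np.array([.6025,.0262,.0665]); yaw=np.radians(float(sys.argv[1])) 
h=np.array([np.cos(yaw),np.sin(yaw),0]); y=np.array([-np.sin(yaw),np.cos(yaw),0]); t=h*np.cos(np.pi/6)+np.array([0,0,.5]); n=np.cross(t,y)
out=[]
import os
for nm,b in(('top',(265,175,340,255)),('scene',(258,232,338,308))):
    c=np.load('%s_ini.npz'%nm) if os.path.exists('%s_ini.npz'%nm) else None
    c=dict(c) if c is not None else shot(nm)
    s=7; im=cv2.resize(c['color'][b[1]:b[3],b[0]:b[2]],None,fx=s,fy=s,interpolation=cv2.INTER_CUBIC)
    for a in ([-45,-7.5,7.5,45]):
        q=proj(c,[C+t*-.055+y*a/1000,C+t*.055+y*a/1000]); q=((q-[b[0],b[1]]+.5)*s).astype(int)
        cv2.line(im,tuple(map(int,q[0])),tuple(map(int,q[1])),(255,0,0),1)
    out.append(cv2.resize(im,(400,int(im.shape[0]*400/im.shape[1]))))
m=max(o.shape[0] for o in out); out=[cv2.copyMakeBorder(o,0,m-o.shape[0],0,0,cv2.BORDER_CONSTANT) for o in out]
save(np.hstack(out),'ov.png')
E
python3 ov.py -20.2
```

```text
(no output)
```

View pics/ov.png

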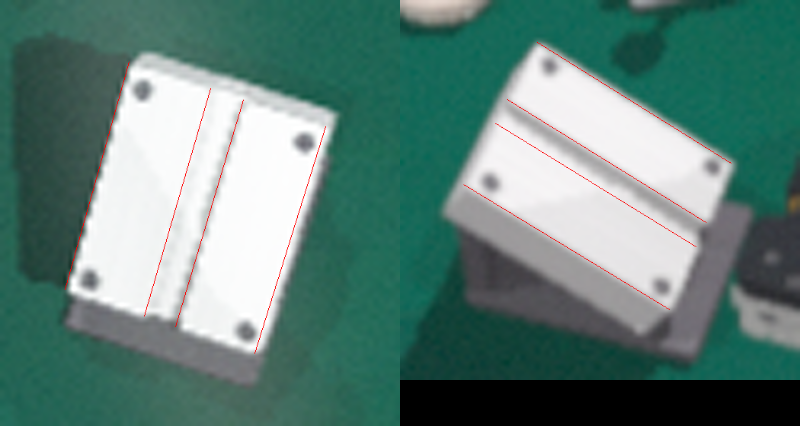

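Emit:
{"api": "servo_tool", "payload": {"motion": [0, -10, -6, 0, 0, -30, -19, 0, 0, -60, -38, 0, 0, -95, -60, -1.3, 0, -130, -81, -1.3, 0, -155, -97, -1.3, 0, -168, -105, -1.3, 0, -173, -108, -1.3, 15, -173, -108, -1.3, 30, -173, -108, -1.3, 42, -173, -108, -1.3, 49, -173, -108, -1.3, 49, -173, -108, -1.3]}}

```text
time_s: 6.82
ee_pos: [0.6053, 0.0252, 0.1099]
eef_rot: [1.89, 1.57, 3.109]
force: [1.1, 0.5, -2.1]
grip_width: 0.0217
```

```bash
python3 - <<'E'
from h import *
from scipy.spatial.transform import Rotation as Ro
c=shot('scene'); crop(c,240,190,360,320,5,'s4.png')
c=shot('top'); crop(c,250,160,350,260,6,'t4.png')
o=ctrl.get_obs(); print(o['time_s'],o['ee_pos'],o['force'],o['moment'],o['grip_width']); print(Ro.from_euler('xyz',o['eef_rot']).as_matrix().round(4))
E
```

```text
6.925 [0.60574589 0.02512568 0.11084196] [ 0.47221212 -0.37571863 -2.27115131] [ 0.015421   -0.04761519  0.05220689] 0.02181645744281574
[[ 6.000e-04 -9.387e-01  3.446e-01]
 [-0.000e+00  3.446e-01  9.387e-01]
 [-1.000e+00 -6.000e-04  2.000e-04]]
```

View pics/s4.png

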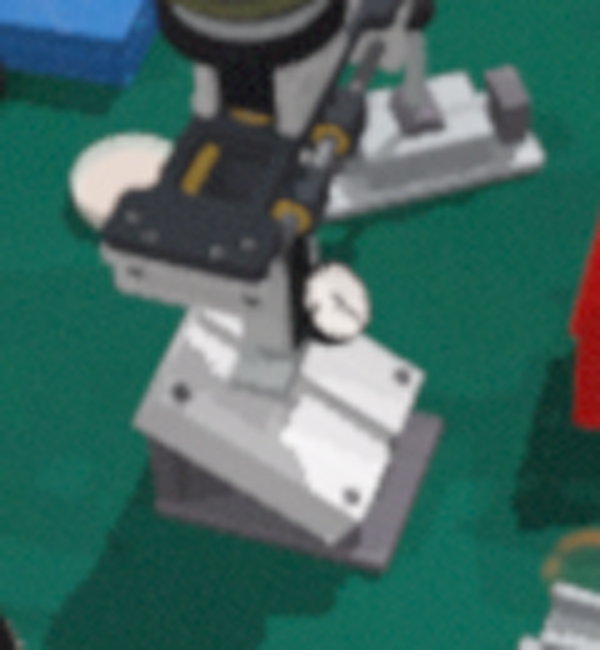

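View pics/t4.png

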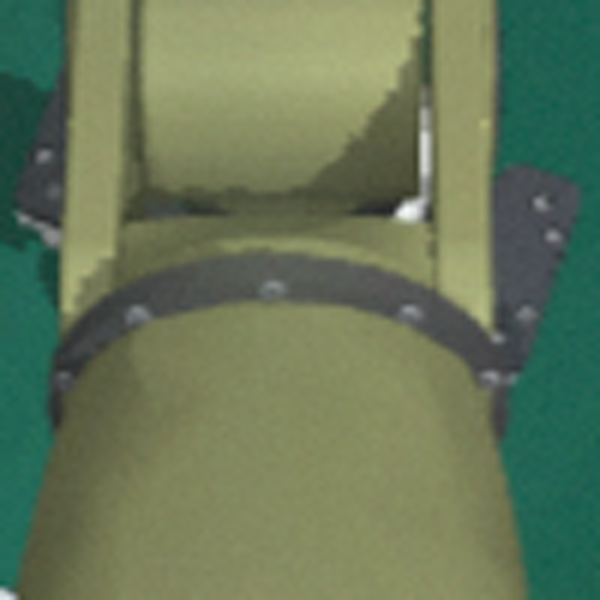

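Emit:
{"api": "servo_tool", "payload": {"motion": [5, 0, 0, 0, 11, 0, 0, 0, 16, 0, 0, 0, 19, 0, 0, 0, 20, 1, 0, 0, 21, 2.5, 0, 0, 22.5, 4, 0, 0, 24, 6, 0, 0, 25, 8, 0, 0, 25, 8, 0, 0]}}

```text
time_s: 8.18
ee_pos: [0.598, 0.028, 0.0859]
eef_rot: [-0.856, 1.57, 0.363]
force: [-1.9, 1.2, 5.8]
grip_width: 0.022
```

```bash
cat > st.py <<'E'
from h import *
import sys
c=shot('scene'); crop(c,250,200,350,320,6,sys.argv[1])
o=ctrl.get_obs(); print(o['time_s'],o['ee_pos'],o['force'],o['moment'],o['grip_width'])
d=o['ee_pos']+[0,0,.019]-[.6023,.0257,.0665]; hh=np.array([.9385,-.3453]); print('grip rel: h %.1f y %.1f z %.1f mm'%(1000*d[:2]@hh,1000*d[:2]@[.3453,.9385],1000*d[2]))
E
python3 st.py s5.png
```

```text
8.225 [0.59800518 0.02805055 0.08589063] [-1.92438635 -0.09240249  4.88206287] [0.22398254 0.38229573 0.03401689] 0.021714717131015762
grip rel: h -4.8 y 0.7 z 38.4 mm
```

View pics/s5.png

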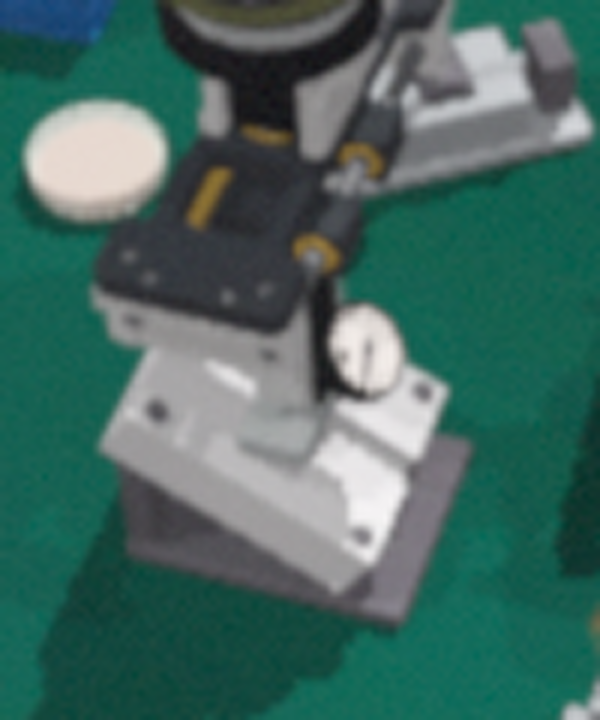

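Emit:
{"api": "servo_tool", "payload": {"motion": [1, 2, 0, 0, 2.5, 4, 0, 0, 4, 6, 0, 0, 5.5, 8, 0, 0, 6.5, 9.5, 0, 0, 7.5, 11, 0, 0, 8.5, 12, 0, 0, 8.5, 12, 0, 0]}}

```text
time_s: 9.22
ee_pos: [0.5877, 0.0321, 0.0785]
eef_rot: [-1.221, 1.568, -0.002]
force: [-1.1, 0.5, 11.8]
grip_width: 0.022
```

```bash
python3 st.py s6.png
```

```text
9.275 [0.58770895 0.03209743 0.07852954] [-1.044867   -0.32374857 12.56559605] [ 0.05324634  0.05820341 -0.03324203] 0.02206757896438377
grip rel: h -15.9 y 1.0 z 31.0 mm
```

View pics/s6.png

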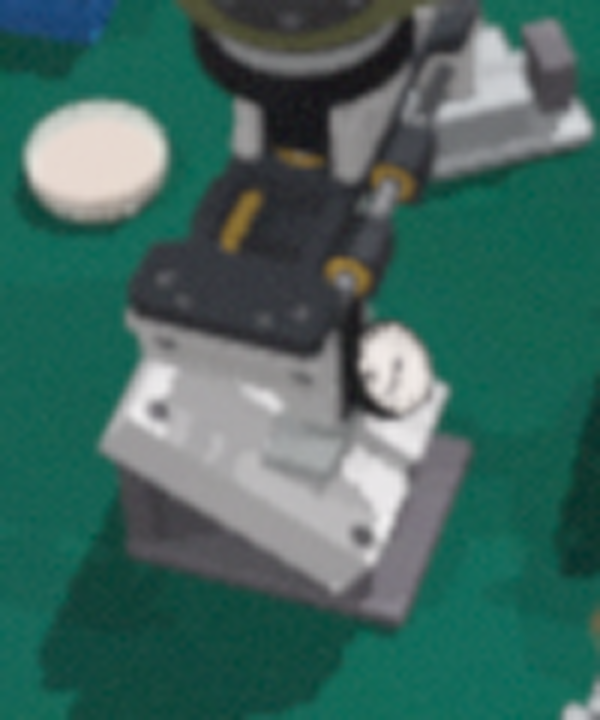

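Emit:
{"api": "servo_tool", "payload": {"motion": [1, 1, 0, 0, 2, 2, 0, 0, 3, 2.5, 0, 0, 3, 2.5, 0, 0, 3, 2.5, 0, 0]}}

```text
time_s: 9.9
ee_pos: [0.5853, 0.033, 0.0755]
eef_rot: [-1.189, 1.568, 0.03]
force: [-1.5, 0.5, 13.6]
grip_width: 0.0219
```

```bash
python3 st.py s7.png; python3 - <<'E'
from h import *
c=load('scene'); crop(c,288,248,330,292,14,'s7b.png')
w=cloud(c); C=np.array([.6023,.0257,.0665]); 
h=np.array([.9385,-.3453,0]); y=np.array([.3453,.9385,0]); t=h*np.cos(np.pi/6)+np.array([0,0,.5]); n=np.cross(t,y)
d=w-C; X=d@t*1000; Y=d@y*1000; Z=d@n*1000
# foot top: y 24..33, x -14..14
for yy in(26,29,32):
    m=(abs(Y-yy)<1.5)&(abs(X)<22)&(Z>-5)&(Z<25)
    o=np.argsort(X[m]); print(yy,[(round(a,1),round(b,1)) for a,b in zip(X[m][o],Z[m][o])])
E
```

```text
9.95 [0.58530669 0.03295858 0.07546948] [-1.71093901  0.12121622 13.43533006] [0.03021921 0.10049878 0.04824052] 0.02201159976428883
grip rel: h -18.5 y 0.9 z 28.0 mm
26 [(np.float64(-18.9), np.float64(21.3)), (np.float64(-17.2), np.float64(19.5)), (np.float64(-16.0), np.float64(15.6)), (np.float64(-13.9), np.float64(15.5)), (np.float64(-12.5), np.float64(17.7)), (np.float64(-10.7), np.float64(16.0)), (np.float64(-4.3), np.float64(12.0)), (np.float64(-2.2), np.float64(12.0)), (np.float64(-0.3), np.float64(11.1)), (np.float64(2.2), np.float64(8.5)), (np.float64(2.4), np.float64(3.7)), (np.float64(3.9), np.float64(0.9)), (np.float64(10.8), np.float64(-1.3)), (np.float64(12.8), np.float64(-1.9)), (np.float64(14.1), np.float64(-0.4)), (np.float64(14.7), np.float64(-2.6)), (np.float64(15.7), np.float64(3.0)), (np.float64(15.7), np.float64(-2.7)), (np.float64(19.4), np.float64(0.8)), (np.float64(20.8), np.float64(2.7)), (np.float64(21.3), np.float64(-0.5))]
29 [(np.float64(-21.5), np.float64(-2.3)), (np.float64(-20.1), np.float64(-0.1)), (np.float64(-20.0), np.float64(20.8)), (np.float64(-
[... 1973 characters left out ...]
loat64(-3.8), np.float64(8.4)), (np.float64(-3.7), np.float64(14.4)), (np.float64(-0.9), np.float64(7.7)), (np.float64(-0.7), np.float64(3.0)), (np.float64(-0.4), np.float64(-0.8)), (np.float64(0.6), np.float64(10.1)), (np.float64(0.8), np.float64(5.4)), (np.float64(1.0), np.float64(1.1)), (np.float64(2.7), np.float64(10.2)), (np.float64(2.8), np.float64(-0.5)), (np.float64(4.8), np.float64(-0.9)), (np.float64(8.0), np.float64(-0.0)), (np.float64(11.4), np.float64(1.4)), (np.float64(12.6), np.float64(2.4)), (np.float64(13.0), np.float64(-0.9)), (np.float64(16.4), np.float64(0.4)), (np.float64(17.7), np.float64(2.5)), (np.float64(18.0), np.float64(-1.9)), (np.float64(19.1), np.float64(-1.3))]
```

View pics/s7b.png

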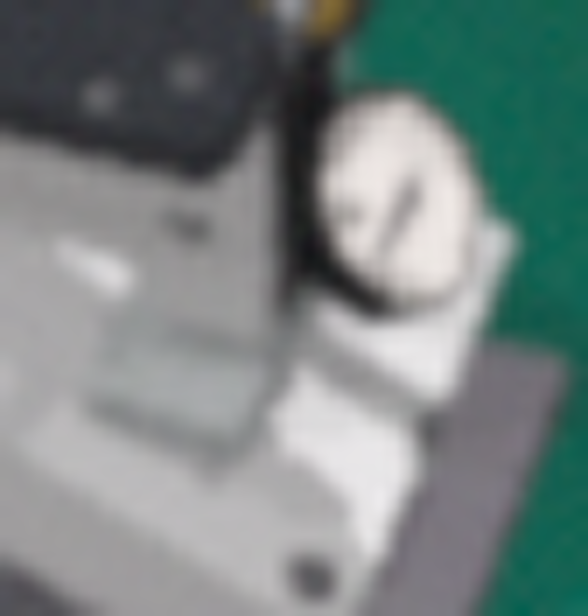

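The foot stayed level and slid up in the grip instead of pivoting. I'll put the gauge back on the rest, regrip it higher, and pre-tilt it by hooking the foot against the rail ends.

Emit:
{"api": "servo_tool", "payload": {"motion": [-5, 0, 0, 0, -20, 0, 0, 0, -50, 0, 0, 0, -80, 10, 7, 0, -90, 35, 26, 0, -90, 70, 52, 1.3, -90, 105, 79, 1.3, -90, 132, 99, 1.3, -85, 145, 108, 1.3, -70, 148.5, 111, 1.3, -40, 148.5, 111, 1.3, -15, 148.5, 111, 1.3, -2, 148.5, 111, 1.3, -2, 148.5, 111, 1.3, -2, 148.5, 111, 1.3]}}

```text
time_s: 11.82
ee_pos: [0.4838, 0.1882, 0.0767]
eef_rot: [-0.945, 1.57, 0.251]
force: [-0.5, -0.6, -2.8]
grip_width: 0.0218
```

```bash
python3 - <<'E'
from h import *
from scipy.spatial.transform import Rotation as Ro
c=shot('scene'); crop(c,310,270,390,370,8,'s8.png')
o=ctrl.get_obs(); print(o['time_s'],o['ee_pos'],o['force'],o['moment'],o['grip_width']); print(Ro.from_euler('xyz',o['eef_rot']).as_matrix().round(4))
E
```

```text
11.875 [0.48383826 0.18823414 0.07678167] [-1.09449048 -0.28569809 -2.37768721] [-0.01285463  0.01499053  0.03931631] 0.02189308749720262
[[ 1.400e-03 -9.306e-01  3.660e-01]
 [ 4.000e-04  3.660e-01  9.306e-01]
 [-1.000e+00 -1.100e-03  9.000e-04]]
```

View pics/s8.png

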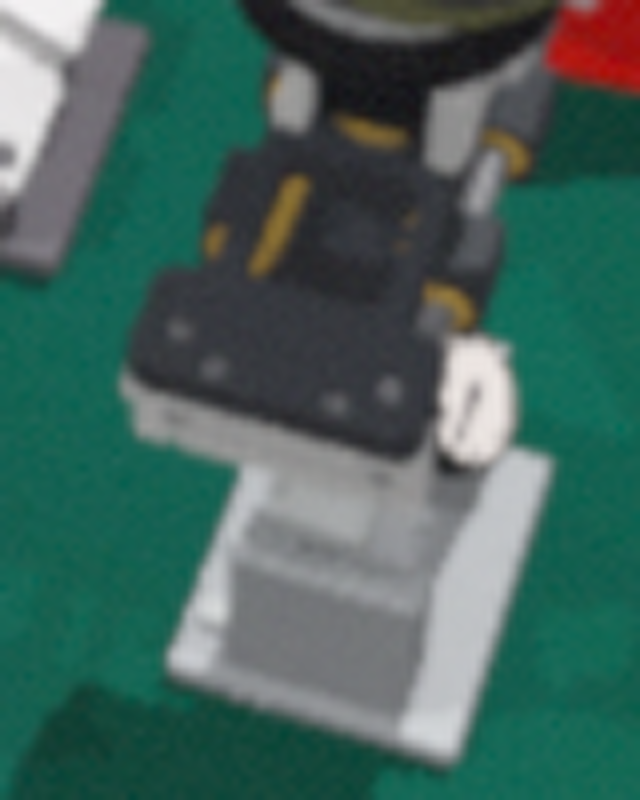

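```bash
cat > dial.py <<'E'
from h import *
import sys
def dial(c,u0,v0,u1,v1,verb=1):
    w=cloud(c); col=c['color'].astype(int); m=np.zeros(col.shape[:2],bool); m[v0:v1,u0:u1]=1
    m&=(col.min(-1)>150)&np.isfinite(w[...,0])
    k=cv2.connectedComponentsWithStats(m.astype(np.uint8)); i=1+np.argmax(k[2][1:,4]); m=k[1]==i
    mm=cv2.erode(m.astype(np.uint8),np.ones((3,3)))>0
    q=w[mm]; ctr=np.median(q,0); 
    for _ in range(4):
        mu=q.mean(0); n=np.linalg.svd(q-mu)[2][2]; n*=np.sign(n[2]); r=(q-mu)@n; q=q[abs(r)<.003]
    print('dial n px',m.sum(),'ctr',mu,'n',n,'elev',np.degrees(np.arcsin(n[2])),'az',np.degrees(np.arctan2(n[1],n[0])))
    return mu,n
if __name__=='__main__':
    c=load(sys.argv[1]); dial(c,*map(int,sys.argv[2:6]))
E
python3 dial.py scene 362 310 378 332
```

```text
dial n px 159 ctr [0.45333901 0.1922812  0.08210886] n [-0.97669656  0.14555439  0.1577268 ] elev 9.074975931761605 az 171.5237508116872
```

```bash
cat > tilt.py <<'E'
from h import *
c=load('scene')
def pred(tcp,yaw,th,zg,xg=0,pt=(-29,40)):
    h=np.array([np.cos(yaw),np.sin(yaw),0]); th=np.radians(th)
    a,b=pt[0]-xg,pt[1]-zg
    return np.array(tcp)+[0,0,.019]+(h*(a*np.cos(th)-b*np.sin(th))+np.array([0,0,1])*(a*np.sin(th)+b*np.cos(th)))/1000
if __name__=='__main__':
  for nm,tcp,yaw,px in(('grasp s3',(.48377,.18882,.15877),-21.47,(300+290/4,220+308/4)),('slope s7',(.5853,.03296,.0755),-20.16,(316.2,262.3)),('rest s8',(.48384,.18823,.07678),-21.47,(369.6,320.2))):
    for zg in(31,34):
        print(nm,px,zg,[(th,proj(c,pred(tcp,np.radians(yaw),th,zg))[0].round(1).tolist()) for th in(0,10,20,30,40)])
E
python3 tilt.py
```

```text
grasp s3 (372.5, 297.0) 31 [(0, [371.8, 294.6]), (10, [372.2, 296.4]), (20, [372.1, 298.0]), (30, [371.6, 299.5]), (40, [370.6, 300.8])]
grasp s3 (372.5, 297.0) 34 [(0, [371.7, 295.5]), (10, [371.8, 297.2]), (20, [371.5, 298.8]), (30, [370.7, 300.1]), (40, [369.5, 301.3])]
slope s7 (316.2, 262.3) 31 [(0, [316.9, 260.9]), (10, [317.4, 262.4]), (20, [317.6, 264.0]), (30, [317.3, 265.4]), (40, [316.7, 266.6])]
slope s7 (316.2, 262.3) 34 [(0, [316.9, 261.7]), (10, [317.2, 263.2]), (20, [317.2, 264.7]), (30, [316.7, 265.9]), (40, [315.9, 267.0])]
rest s8 (369.6, 320.2) 31 [(0, [369.2, 318.3]), (10, [369.6, 319.9]), (20, [369.5, 321.3]), (30, [369.0, 322.6]), (40, [368.1, 323.7])]
rest s8 (369.6, 320.2) 34 [(0, [369.1, 319.1]), (10, [369.2, 320.6]), (20, [369.0, 321.9]), (30, [368.3, 323.1]), (40, [367.2, 324.1])]
```

Emit:
{"api": "servo_tool", "payload": {"motion": [5, 0, 0, 0, 9, 0, 0, 0, 12, 0, 0, 0, 13.5, 0, 0, 0, 14.5, 0, 0, 0, 15.5, 0, 0, 0, 15.5, 0, 0, 0]}}

```text
time_s: 12.75
ee_pos: [0.4839, 0.188, 0.0616]
eef_rot: [-1.277, 1.569, -0.08]
force: [-3.3, -4.1, 9.6]
grip_width: 0.0221
```

Emit:
{"api": "servo_tool", "payload": {"motion": [0, 0, 0, 0, 0, 0, 0, 0, 0, 0, 0, 0, -4, 0, 0, 0, -8, 0, 0, 0, -11.5, 0, 0, 0, -11.5, 0, 0, 0], "gripper": 0.4}}

```text
time_s: 13.62
ee_pos: [0.4834, 0.1883, 0.0723]
eef_rot: [-0.889, 1.57, 0.307]
force: [0.1, 0.6, 0.1]
grip_width: 0.0377
```

```bash
python3 - <<'E'
from h import *
c=shot('scene'); crop(c,310,270,390,370,8,'s9.png')
o=ctrl.get_obs(); print(o['time_s'],o['ee_pos'],o['force'],o['moment'],o['grip_width'])
E
```

```text
13.675 [0.48331675 0.18823922 0.07207091] [-0.10310805 -0.40637029  0.03851678] [-0.03641733  0.02149599  0.04817894] 0.037723869324915504
```

View pics/s9.png

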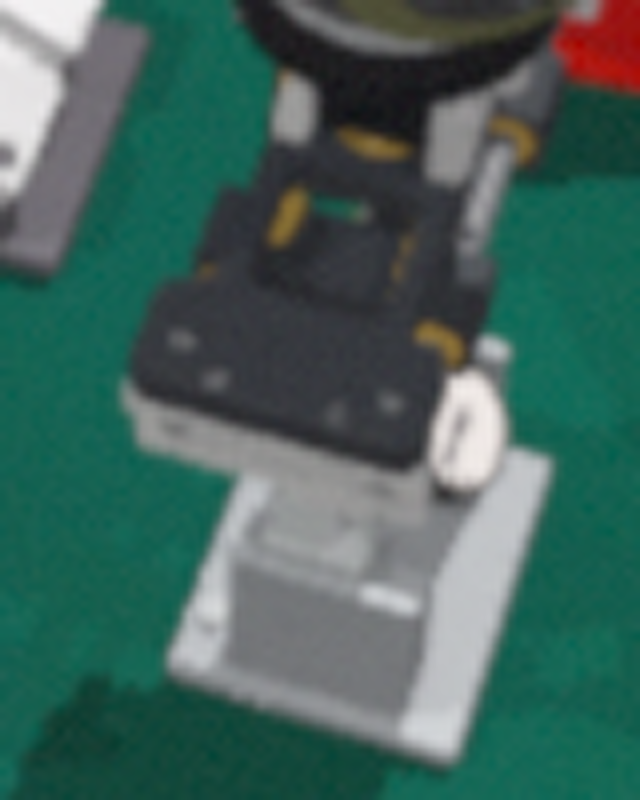

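Emit:
{"api": "servo_tool", "payload": {"motion": [0, 0, 0, 0, 0, 0, 0, 0, 0, 0, 0, 0, 0, 0, 0, 0, 0, 0, 0, 0, -5, 0, 0, 0, -12, 0, 0, 0, -15, 0, 0, 0, -15, -10, 0, 0, -15, -25, 0, 0, -15, -40, 0, 0, -15, -50, 0, 0, -8, -50, 0, 0, 0, -50, 0, 0, 5, -50, 0, 0, 5, -50, 0, 0], "gripper": 0.0, "force": 12}}

```text
time_s: 15.68
ee_pos: [0.5294, 0.17, 0.0665]
eef_rot: [2.198, 1.57, -2.889]
force: [0.2, 1.1, -1.8]
grip_width: 0.0216
```

```bash
python3 - <<'E'
from h import *
c=shot('scene'); crop(c,310,250,390,360,7,'s10.png')
o=ctrl.get_obs(); print(o['time_s'],o['ee_pos'],o['force'],o['moment'],o['grip_width'])
E
```

```text
15.725 [0.52965918 0.1700691  0.06687828] [-0.13285715 -0.1807175  -2.85444469] [-0.03470883  0.02377297 -0.00639706] 0.02188242052682822
```

View pics/s10.png

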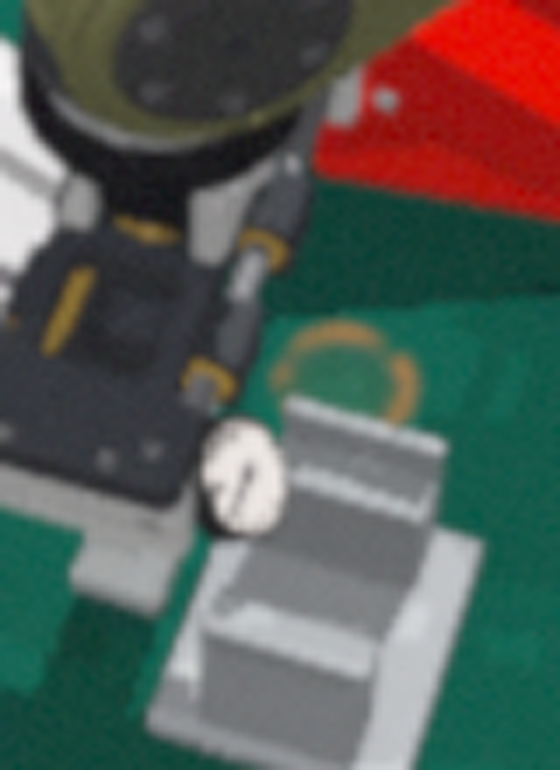

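Emit:
{"api": "servo_tool", "payload": {"motion": [0, 5, 0, 0, 0, 10, 0, 0, 0, 14, 0, 0, 0, 17, 0, 0, 0, 20, 0, 0, -1, 23, 0, 0, -1, 25, 0, 0, -1, 25, 0, 0]}}

```text
time_s: 16.73
ee_pos: [0.5074, 0.1789, 0.0684]
eef_rot: [-1.248, 1.568, -0.052]
force: [5.7, -3.1, -3.6]
grip_width: 0.022
```

```bash
python3 - <<'E'
from h import *
c=shot('scene'); crop(c,310,250,390,360,7,'s11.png')
o=ctrl.get_obs(); print(o['time_s'],o['ee_pos'],o['force'],o['moment'],o['grip_width'])
E
```

```text
16.775 [0.50738505 0.17887219 0.06837692] [ 4.72592597 -3.04191122 -2.00306733] [-0.62861245 -1.07401908 -0.10525827] 0.021738713784990312
```

View pics/s11.png

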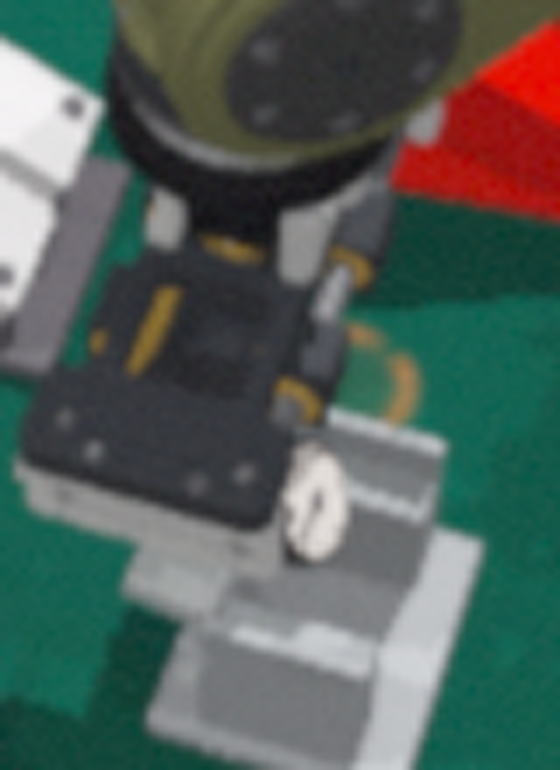

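Emit:
{"api": "servo_tool", "payload": {"motion": [0, 2, 0, 0, -0.5, 4, 0, 0, -1, 6, 0, 0, -1, 8, 0, 0, -1.5, 9.5, 0, 0, -1.5, 9.5, 0, 0]}}

```text
time_s: 17.52
ee_pos: [0.4982, 0.1826, 0.0701]
eef_rot: [-1.014, 1.569, 0.182]
force: [2.4, -1.1, 2.6]
grip_width: 0.0219
```

Emit:
{"api": "servo_tool", "payload": {"motion": [0, -2, 0, 0, 0, -6, 0, 0, -5, -8, 0, 0, -20, -8, 0, 0, -45, -8, 0, 0, -75, -8, 0, 0, -90, -8, 0, 0, -90, -8, 0, 0]}}

```text
time_s: 18.52
ee_pos: [0.5054, 0.1797, 0.1603]
eef_rot: [-0.916, 1.569, 0.28]
force: [0.4, 0.4, -3.6]
grip_width: 0.0219
```

```bash
python3 - <<'E'
from h import *
c=shot('scene'); crop(c,310,230,390,340,7,'s12.png')
o=ctrl.get_obs(); print(o['time_s'],o['ee_pos'],o['force'],o['moment'],o['grip_width'])
E
```

```text
18.575 [0.50496666 0.17960775 0.15915816] [-0.60248373 -0.07860291 -4.04872215] [-0.07000592  0.00472209 -0.0017076 ] 0.021926619343296337
```

View pics/s12.png

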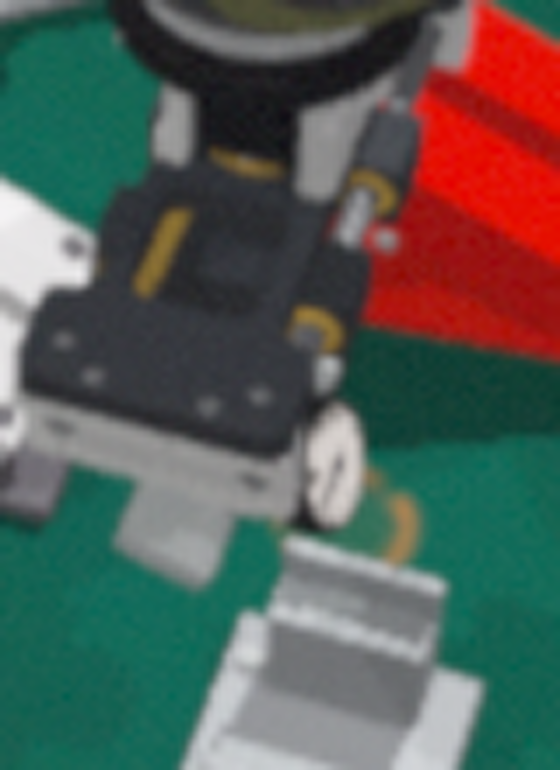

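```bash
python3 - <<'E'
from tilt import *
tcp=(.50497,.17961,.15916); y=np.radians(-21.47)
for zg in(39,42):
  print(zg,[(th,(proj(c,pred(tcp,y,th,zg))[0]+[.8,1.5]).round(1).tolist()) for th in(0,10,20,25,30,35,40)])
# overlay foot & dial for th
im=cv2.resize(c['color'][230:340,310:390],None,fx=7,fy=7,interpolation=cv2.INTER_CUBIC)
ims=[]
for th in(24,30,36):
    k=im.copy(); yv=np.array([-np.sin(y),np.cos(y),0])*.033
    def L(a,b):
        q=(proj(c,[a,b])-[310,230]+.5)*7; cv2.line(k,tuple(map(int,q[0])),tuple(map(int,q[1])),(255,0,255),1)
    g=lambda p,s=1:pred(tcp,y,th,41,0,p)+yv*s
    pts=[(-14,0),(14,0),(14,10),(-14,10)]
    for i in range(4): L(g(pts[i]),g(pts[(i+1)%4]))
    L(g((-14,10)),g((-14,10),0)); L(g((14,10)),g((14,10),0))
    a=np.linspace(0,2*np.pi,40); e=[pred(tcp,y,th,41,0,(-29+13.4*np.cos(t),40+13.4*np.cos(t)))+yv/33*19*np.sin(t) for t in a]
    for i in range(39): L(e[i],e[i+1])
    ims.append(k[300:620,60:320])
save(np.hstack(ims),'ov12.png')
E
```

```text
39 [(0, [360.7, 294.9]), (10, [360.4, 296.4]), (20, [359.7, 297.8]), (25, [359.3, 298.4]), (30, [358.7, 298.9]), (35, [358.0, 299.4]), (40, [357.2, 299.8])]
42 [(0, [360.6, 295.8]), (10, [360.1, 297.3]), (20, [359.2, 298.5]), (25, [358.6, 299.0]), (30, [357.9, 299.5]), (35, [357.1, 299.9]), (40, [356.2, 300.2])]
```

View pics/ov12.png

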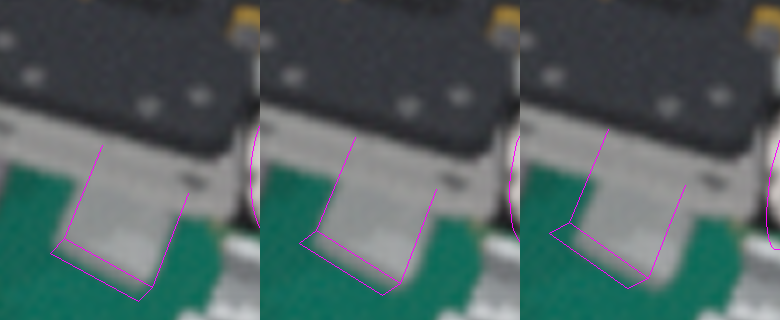

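Emit:
{"api": "servo_tool", "payload": {"motion": [0, -10, -10, 0, 0, -30, -30, 0, 0, -55, -55, -1.3, 0, -80, -80, -1.3, 0, -98, -98, -1.3, 0, -106, -106, -1.3, 10, -109, -109, -1.3, 25, -109, -109, -1.3, 38, -109, -109, -1.3, 46, -109, -109, -1.3, 46, -109, -109, -1.3]}}

```text
time_s: 19.95
ee_pos: [0.5664, 0.0386, 0.1128]
eef_rot: [1.926, 1.57, -3.138]
force: [-0.1, -0.5, -1.0]
grip_width: 0.0217
```

```bash
python3 st.py s13.png
```

```text
20.0 [0.56672445 0.03851563 0.11342554] [ 0.11283118  0.06689149 -1.77110851] [-0.02508963  0.03103027 -0.00758513] 0.021763874368964306
grip rel: h -37.8 y -0.3 z 65.9 mm
```

View pics/s13.png

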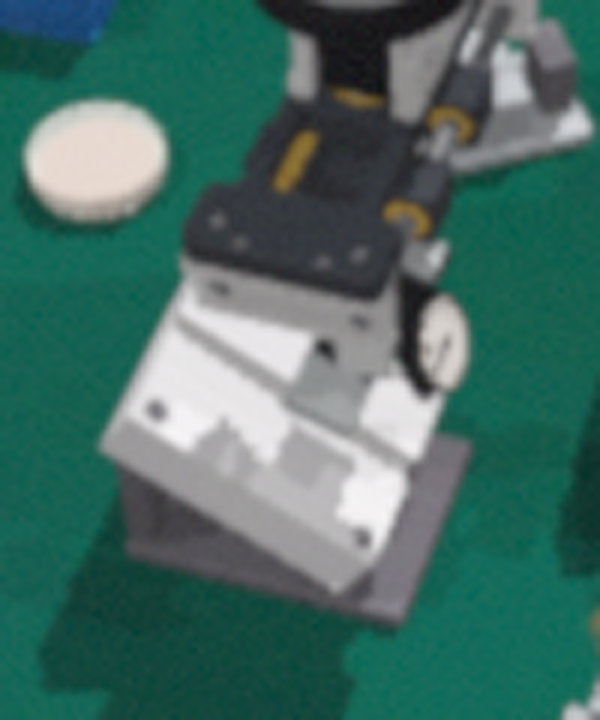

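Emit:
{"api": "servo_tool", "payload": {"motion": [5, -4, 0, 0, 11, -8, 0, 0, 16, -12, 0, 0, 20, -16, 0, 0, 22, -18, 0, 0, 24, -19, 0, 0, 26, -19.5, 0, 0, 27.5, -19.5, 0, 0, 29, -18.5, 0, 0, 30.5, -17.5, 0, 0, 30.5, -17.5, 0, 0]}}

```text
time_s: 21.38
ee_pos: [0.5831, 0.0324, 0.083]
eef_rot: [-0.495, 1.571, 0.725]
force: [-1.7, 0.0, 1.9]
grip_width: 0.022
```

```bash
python3 st.py s14.png
```

```text
21.425 [0.58309531 0.03238234 0.08297254] [-0.81994808  0.21162357  1.02141744] [0.1312706  0.10219863 0.06263763] 0.021881948840092702
grip rel: h -20.3 y -0.4 z 35.5 mm
```

View pics/s14.png

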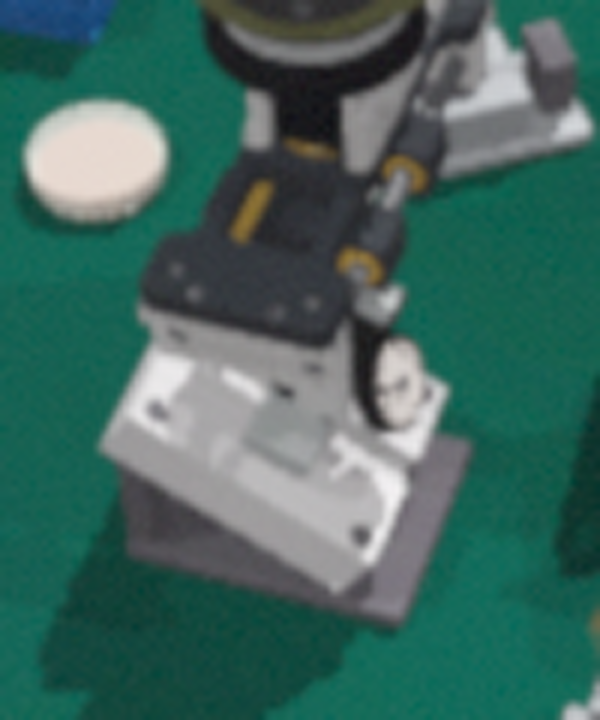

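Emit:
{"api": "servo_tool", "payload": {"motion": [1, -0.5, 0, 0, 2, -0.5, 0, 0, 3, -0.5, 0, 0, 3, -0.5, 0, 0]}}

```text
time_s: 21.92
ee_pos: [0.5838, 0.0321, 0.0807]
eef_rot: [-1.238, 1.57, -0.019]
force: [-3.9, -0.1, 9.1]
grip_width: 0.0216
```

```bash
python3 st.py s15.png; python3 - <<'E'
from h import *
c=load('scene'); crop(c,280,250,330,295,14,'s15b.png')
E
```

```text
21.975 [0.58383893 0.03210951 0.08071007] [-5.15809593 -0.05150179  8.82201855] [ 0.13724603  0.53952075 -0.00329783] 0.02180151041818821
grip rel: h -19.5 y -0.4 z 33.2 mm
```

View pics/s15b.png

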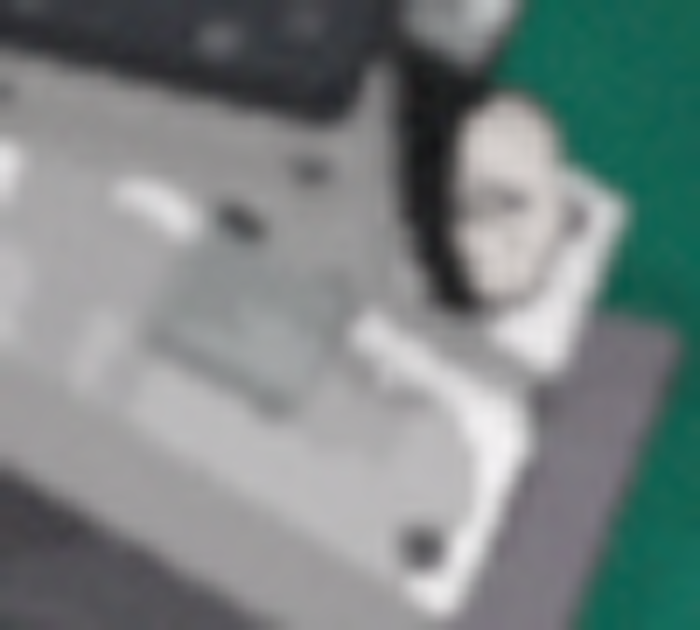

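```bash
python3 - <<'E'
from tilt import *
tcp=(.58384,.03211,.0807); y=np.radians(-20.16)
yv=np.array([-np.sin(y),np.cos(y),0])*.033
im=cv2.resize(c['color'][250:295,280:330],None,fx=14,fy=14,interpolation=cv2.INTER_CUBIC)
ims=[]
for th in(15,22,30,37):
    k=im.copy()
    g=lambda p,s=1:pred(tcp,y,th,39.5,0,p)+yv*s
    a,b=proj(c,[g((-14,0)),g((14,0))]); print(th,'slope',np.degrees(np.arctan2(abs(a-b)[1],abs(a-b)[0])),'len',np.linalg.norm(a-b),'corners',((np.array([a,b])-[280,250]+.5)*14).round().tolist())
    def L(a,b,col=(255,0,255)):
        q=(proj(c,[a,b])-[280,250]+.5)*14; cv2.line(k,tuple(map(int,q[0])),tuple(map(int,q[1])),col,1)
    pts=[(-14,0),(14,0),(14,10),(-14,10)]
    for i in range(4): L(g(pts[i]),g(pts[(i+1)%4]))
    a=np.linspace(0,2*np.pi,40); e=[pred(tcp,y,th,39.5,0,(-29+13.4*np.cos(t),40+13.4*np.cos(t)))+yv/33*19*np.sin(t) for t in a]
    for i in range(39): L(e[i],e[i+1])
    ims.append(cv2.resize(k[60:460,130:600],(390,332)))
save(np.vstack([np.hstack(ims[:2]),np.hstack(ims[2:])]),'ov15.png')
E
```

```text
15 slope 22.94754769801944 len 12.293961168903884 corners [[325.0, 447.0], [166.0, 379.0]]
22 slope 26.858562710304472 len 12.287596306992022 corners [[295.0, 439.0], [142.0, 362.0]]
30 slope 31.38568321468267 len 12.14606726423524 corners [[261.0, 428.0], [116.0, 340.0]]
37 slope 35.4855836265431 len 11.908170272037939 corners [[232.0, 416.0], [97.0, 320.0]]
```

View pics/ov15.png

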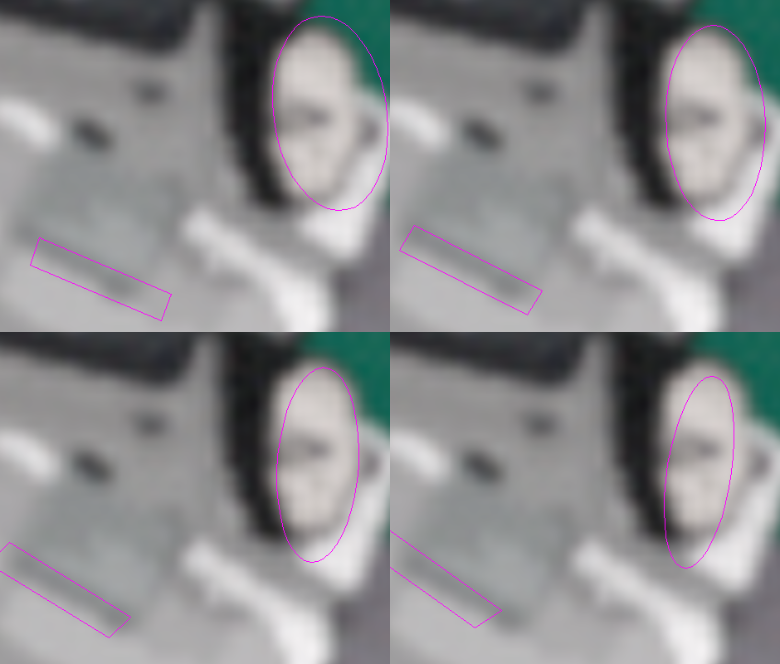

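Emit:
{"api": "servo_tool", "payload": {"motion": [1, 1, 0, 0, 2, 2, 0, 0, 3, 3, 0, 0, 4, 4, 0, 0, 4.5, 4.5, 0, 0, 4.5, 4.5, 0, 0]}}

```text
time_s: 22.72
ee_pos: [0.5799, 0.0336, 0.0761]
eef_rot: [-1.279, 1.569, -0.06]
force: [-1.0, -0.4, 5.9]
grip_width: 0.0224
```

```bash
python3 st.py s16.png; cat > ovt.py <<'E'
from tilt import *
import sys
def run(tcp,yawd,zg,ths,box,f,s=14):
    y=np.radians(yawd); yv=np.array([-np.sin(y),np.cos(y),0])*.033; u0,v0,u1,v1=box
    im=cv2.resize(c['color'][v0:v1,u0:u1],None,fx=s,fy=s,interpolation=cv2.INTER_CUBIC); ims=[]
    for th in ths:
        k=im.copy(); g=lambda p,q=1:pred(tcp,y,th,zg,0,p)+yv*q
        def L(a,b):
            q=(proj(c,[a,b])-[u0,v0]+.5)*s; cv2.line(k,tuple(map(int,q[0])),tuple(map(int,q[1])),(255,0,255),1)
        pts=[(-14,0),(14,0),(14,10),(-14,10)]
        for i in range(4): L(g(pts[i]),g(pts[(i+1)%4]))
        e=[pred(tcp,y,th,zg,0,(-29+13.4*np.cos(t),40+13.4*np.cos(t)))+yv/33*19*np.sin(t) for t in np.linspace(0,2*np.pi,40)]
        for i in range(39): L(e[i],e[i+1])
        ims.append(cv2.resize(k,(390,int(390*(v1-v0)/(u1-u0)))))
    while len(ims)%2: ims.append(ims[-1]*0)
    save(np.vstack([np.hstack(ims[i:i+2]) for i in range(0,len(ims),2)]) if len(ims)>2 else np.hstack(ims),f)
E
python3 - <<'E'
from ovt import *
o=ctrl.get_obs(); run(o['ee_pos'],-20.16,39.5,(23,30),(288,254,324,290),'ov16.png')
crop(c,280,250,330,295,14,'s16b.png')
E
```

```text
22.775 [0.5799506  0.03360548 0.07609654] [-1.31219923  1.09391701  6.66046392] [ 0.10329464 -0.10481822  0.02995668] 0.0219033793987782
grip rel: h -23.7 y -0.3 z 28.6 mm
```

View pics/ov16.png

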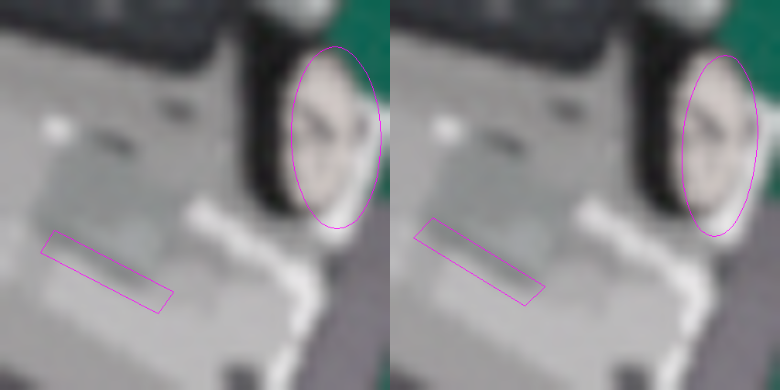

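View pics/s16b.png

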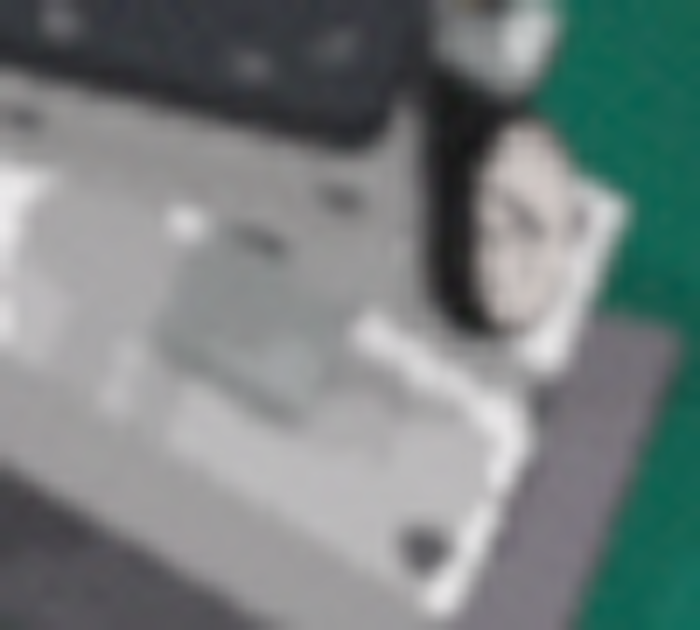

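Emit:
{"api": "servo_tool", "payload": {"motion": [0.3, -1, 0, 0, 0.8, -2, 0, 0, 1.6, -2.5, 0, 0, 2, -2.7, 0, 0, 2, -2.7, 0, 0, 2, -2.7, 0, 0, 2, -2.7, 0, 0]}}

```text
time_s: 23.65
ee_pos: [0.5818, 0.0329, 0.0741]
eef_rot: [0.316, 1.571, 1.535]
force: [-7.0, 1.4, 11.1]
grip_width: 0.0216
```

```bash
python3 st.py s17.png; python3 - <<'E'
from ovt import *
o=ctrl.get_obs(); run(o['ee_pos'],-20.16,38,(24,30),(288,254,324,290),'ov17.png')
E
```

```text
23.7 [0.58183753 0.03287989 0.07414421] [-6.90001211  1.58122717 11.09290073] [0.32474307 0.95554832 0.01005385] 0.021715478674416047
grip rel: h -21.7 y -0.3 z 26.6 mm
```

View pics/ov17.png

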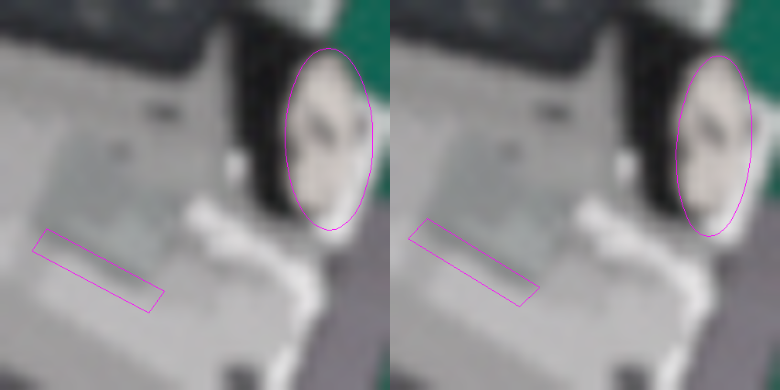

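Emit:
{"api": "servo_tool", "payload": {"motion": [0.5, -0.3, 0, 0, 1.0, -0.6, 0, 0, 1.4, -0.8, 0, 0, 1.4, -0.8, 0, 0, 1.4, -0.8, 0, 0, 1.4, -0.8, 0, 0, 1.4, -0.8, 0, 0, 1.4, -0.8, 0, 0, 1.4, -0.8, 0, 0, 1.4, -0.8, 0, 0, 1.4, -0.8, 0, 0, 1.4, -0.8, 0, 0]}}

```text
time_s: 25.2
ee_pos: [0.5826, 0.0326, 0.073]
eef_rot: [-0.408, 1.57, 0.811]
force: [-7.3, 1.2, 13.5]
grip_width: 0.0223
```

```bash
python3 st.py s18.png; python3 - <<'E'
from h import *
c=load('scene'); crop(c,285,250,330,295,14,'s18b.png')
c=shot('top'); crop(c,270,180,340,260,8,'t18.png')
E
```

```text
25.25 [0.58265275 0.0325812  0.07298558] [-7.63395162  1.24718695 13.54203698] [0.44080282 1.13728266 0.03462446] 0.021546670617267446
grip rel: h -20.8 y -0.3 z 25.5 mm
```

View pics/s18b.png

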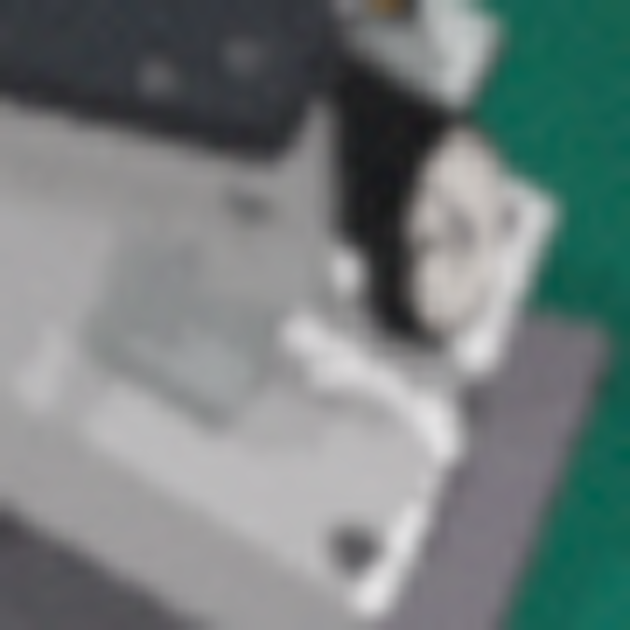

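View pics/t18.png

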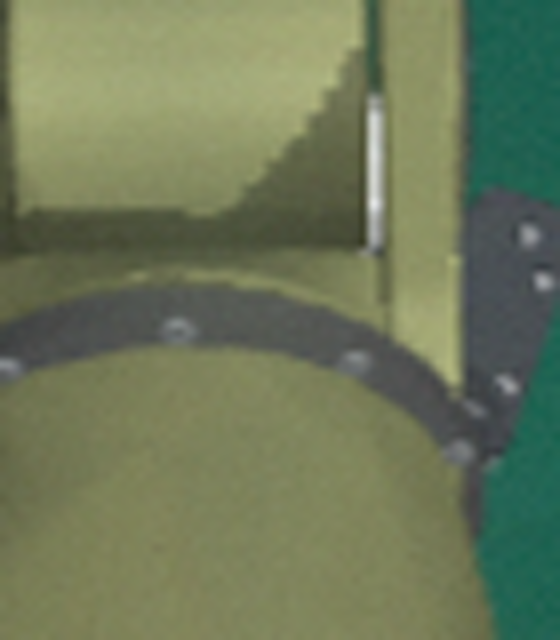

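Emit:
{"api": "servo_tool", "payload": {"motion": [-2, 1, 0, 0, -8, 4, 0, 0, -18, 10, 0, 0, -35, 20, 0, 0, -60, 30, 5, 0, -85, 55, 20, 0, -90, 90, 42, 1.3, -90, 125, 62, 1.3, -90, 160, 82, 1.3, -90, 190, 98, 1.3, -90, 208, 108, 1.3, -85, 219, 114.5, 1.3, -70, 219, 114.5, 1.3, -57, 219, 114.5, 1.3, -57, 219, 114.5, 1.3, -57, 219, 114.5, 1.3]}}

```text
time_s: 27.3
ee_pos: [0.4169, 0.2151, 0.1291]
eef_rot: [2.821, 1.571, -2.267]
force: [0.7, 0.3, -2.8]
grip_width: 0.0218
```

```bash
python3 - <<'E'
from ovt import *
from scipy.spatial.transform import Rotation as Ro
c2=shot('scene'); crop(c2,330,270,430,370,7,'s19.png'); c=c2
import ovt,tilt; ovt.c=c2
o=ctrl.get_obs(); print(o['time_s'],o['ee_pos'],o['force']); print(Ro.from_euler('xyz',o['eef_rot']).as_matrix().round(4))
run(o['ee_pos'],-21.47,32.5,(24,30),(350,290,400,340),'ov19.png',12)
t=shot('top'); crop(t,180,220,290,320,7,'t19.png')
E
```

```text
27.35 [0.41691479 0.21523712 0.1292712 ] [ 0.64767661  0.06213633 -2.97139243]
[[ 3.000e-04 -9.305e-01  3.663e-01]
 [ 1.000e-04  3.663e-01  9.305e-01]
 [-1.000e+00 -3.000e-04  2.000e-04]]
```

View pics/ov19.png

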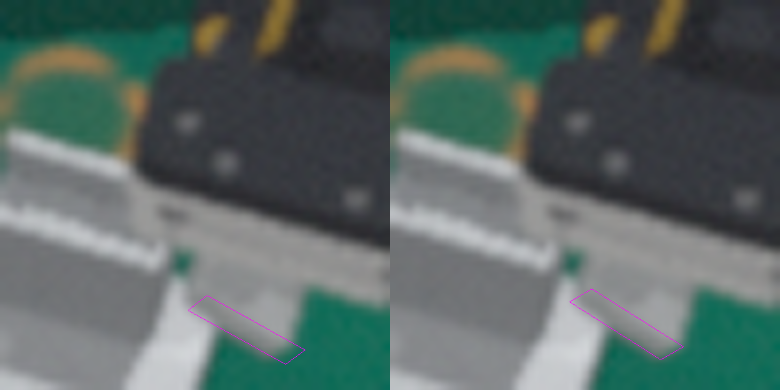

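View pics/s19.png

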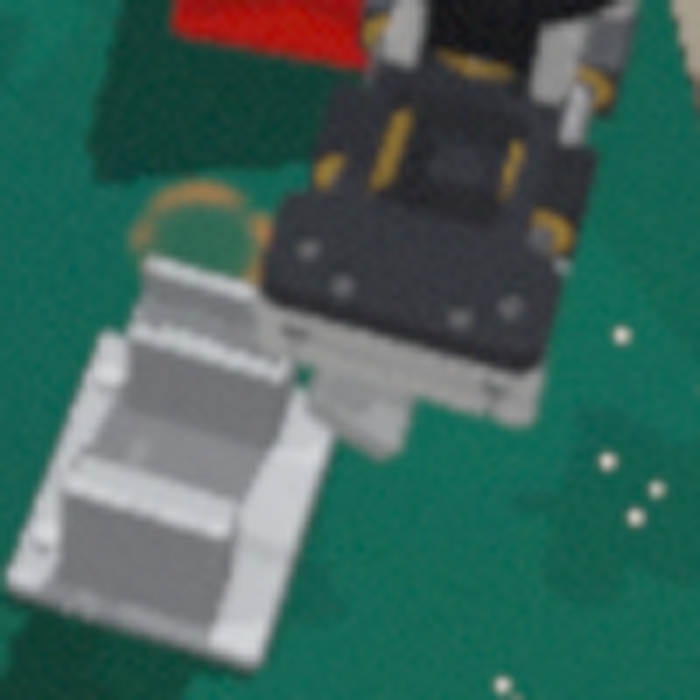

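Emit:
{"api": "servo_tool", "payload": {"motion": [20, 0, 0, 0, 45, 0, 0, 0, 65, 0, 0, 0, 77, 0, 0, 0, 81, 0, 0, 0, 81, -4, 0, 0, 81, -9, 0, 0, 81, -13, 0, 0, 81, -13, 0, 0]}}

```text
time_s: 28.52
ee_pos: [0.429, 0.2105, 0.0482]
eef_rot: [-0.888, 1.57, 0.308]
force: [0.7, 0.5, -2.6]
grip_width: 0.0218
```

```bash
python3 - <<'E'
from h import *
c2=shot('scene'); crop(c2,330,280,410,370,8,'s20.png')
o=ctrl.get_obs(); print(o['time_s'],o['ee_pos'],o['force'])
E
```

```text
28.575 [0.4287766  0.21058478 0.04814423] [ 0.63106597  1.03950659 -1.86682013]
```

View pics/s20.png

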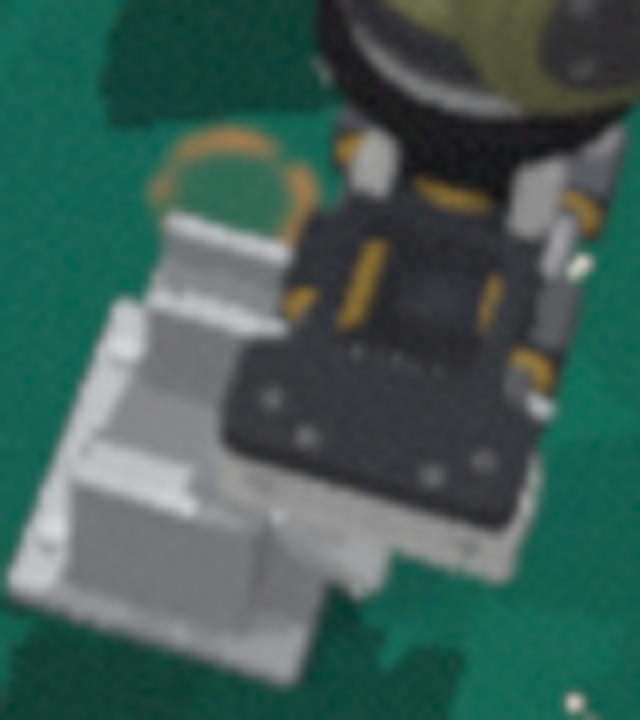

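Emit:
{"api": "servo_tool", "payload": {"motion": [0, -2, 0, 0, 0, -4, 0, 0, 0, -6, 0, 0, -1, -8, 0, 0, -2.5, -10, 0, 0, -2.5, -10, 0, 0]}}

```text
time_s: 29.32
ee_pos: [0.4371, 0.2072, 0.0502]
eef_rot: [1.864, 1.569, 3.06]
force: [-4.6, 4.0, -3.0]
grip_width: 0.0219
```

Emit:
{"api": "servo_tool", "payload": {"motion": [-1.5, -2, 0, 0, -3, -4, 0, 0, -5, -6, 0, 0, -7, -8, 0, 0, -9, -9.5, 0, 0, -9, -9.5, 0, 0]}}

```text
time_s: 30.08
ee_pos: [0.447, 0.2035, 0.0596]
eef_rot: [-1.218, 1.57, -0.021]
force: [-0.5, 0.4, -2.6]
grip_width: 0.0217
```

```bash
python3 - <<'E'
from ovt import *
import ovt
c2=shot('scene'); crop(c2,330,280,410,370,8,'s21.png'); ovt.c=c2
o=ctrl.get_obs(); print(o['time_s'],o['ee_pos'],o['force'])
run(o['ee_pos'],-21.47,32.5,(0,10),(345,300,395,350),'ov21.png',12)
E
```

```text
30.125 [0.44703933 0.20352115 0.05963524] [ 0.31003965 -0.44428808 -2.81575507]
```

View pics/ov21.png

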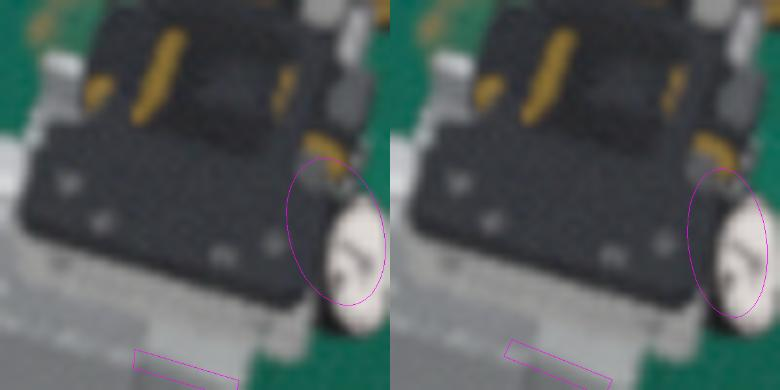

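```bash
python3 - <<'E'
from ovt import *
import ovt
c2=load('scene'); ovt.c=c2
o=ctrl.get_obs()
run(o['ee_pos'],-21.47,32.5,(10,20),(355,315,405,355),'ov21.png',12)
t=shot('top'); crop(t,190,230,270,310,7,'t21.png')
E
```

```text
(no output)
```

View pics/ov21.png

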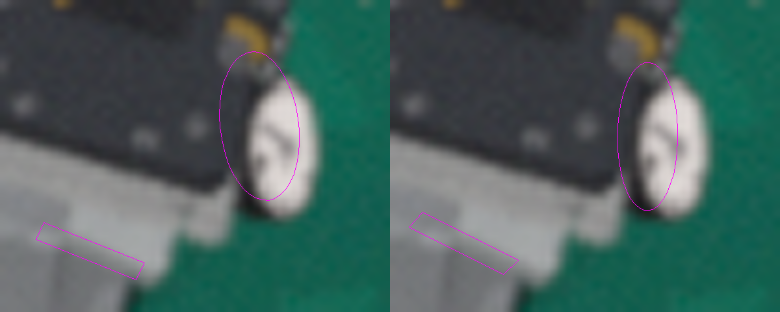

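View pics/t21.png

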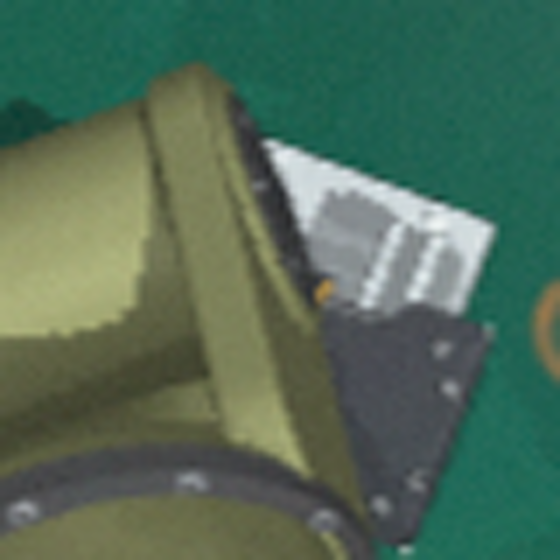

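Emit:
{"api": "servo_tool", "payload": {"motion": [0, 5, 0, 0, 0, 10, 0, 0, 5, 11, 0, 0, 9, 11, 0, 0, 9, 8, 0, 0, 9, 6, 0, 0, 9, 4, 0, 0, 8.5, 2, 0, 0, 8, 0, 0, 0, 7.5, -1.5, 0, 0, 7, -3, 0, 0, 7, -3, 0, 0]}}

```text
time_s: 31.68
ee_pos: [0.4487, 0.2027, 0.0522]
eef_rot: [1.795, 1.568, 2.991]
force: [-4.7, 4.1, -3.4]
grip_width: 0.0218
```

```bash
python3 - <<'E'
from ovt import *
import ovt
c2=shot('scene'); ovt.c=c2
o=ctrl.get_obs(); print(o['time_s'],o['ee_pos'],o['force'])
run(o['ee_pos'],-21.47,32.5,(0,10),(350,310,400,350),'ov22.png',12)
E
```

```text
31.725 [0.44866426 0.20272492 0.05214861] [-4.23442427  4.01857769 -3.34146944]
```

View pics/ov22.png

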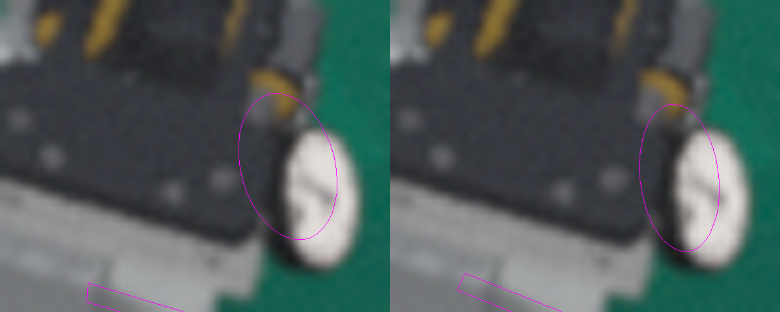

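Emit:
{"api": "servo_tool", "payload": {"motion": [0, 3, 0, 0, -8, 3, 0, 0, -20, 3, 0, 0, -28, 0, 0, 0, -28, -12, 0, 0, -28, -26, 0, 0, -28, -38, 0, 0, -28, -44, 0, 0, -24, -44, 0, 0, -19, -44, 0, 0, -15, -44, 0, 0, -13, -44, 0, 0, -13, -44, 0, 0]}}

```text
time_s: 33.35
ee_pos: [0.4907, 0.1864, 0.066]
eef_rot: [-1.263, 1.57, -0.066]
force: [-1.6, -1.7, 3.8]
grip_width: 0.0219
```

```bash
python3 - <<'E'
from ovt import *
import ovt
c2=shot('scene'); ovt.c=c2
o=ctrl.get_obs(); print(o['time_s'],o['ee_pos'],o['force'])
run(o['ee_pos'],-21.47,32.5,(0,10),(330,295,380,345),'ov23.png',12)
E
```

```text
33.4 [0.49067032 0.18635282 0.06602685] [-1.07733115 -1.64124118  4.99530212]
```

View pics/ov23.png

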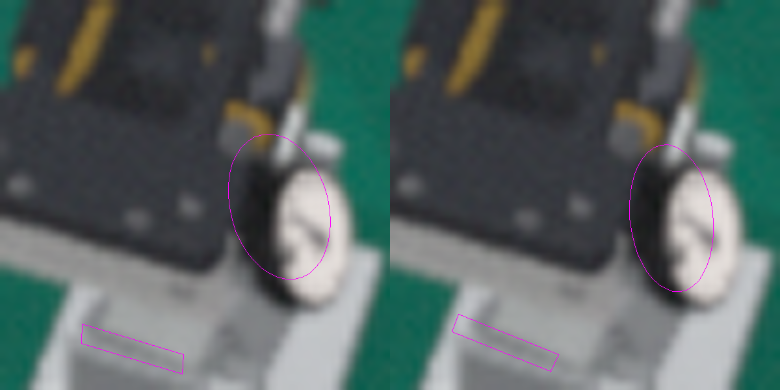

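Emit:
{"api": "servo_tool", "payload": {"motion": [1, -1, 0, 0, 2, -2, 0, 0, 3, -2.5, 0, 0, 3.5, -2.5, 0, 0, 3.5, -2.5, 0, 0]}}

```text
time_s: 34.02
ee_pos: [0.4935, 0.1853, 0.0635]
eef_rot: [-1.208, 1.569, -0.011]
force: [-4.3, -4.5, 16.9]
grip_width: 0.0218
```

```bash
python3 - <<'E'
from ovt import *
import ovt
c2=shot('scene'); ovt.c=c2
o=ctrl.get_obs(); print(o['time_s'],o['ee_pos'],o['force'])
run(o['ee_pos'],-21.47,32.5,(0,10),(330,295,380,345),'ov24.png',12)
E
```

```text
34.075 [0.49346525 0.18531564 0.06349318] [-3.86915154 -4.50267883 15.30852601]
```

View pics/ov24.png

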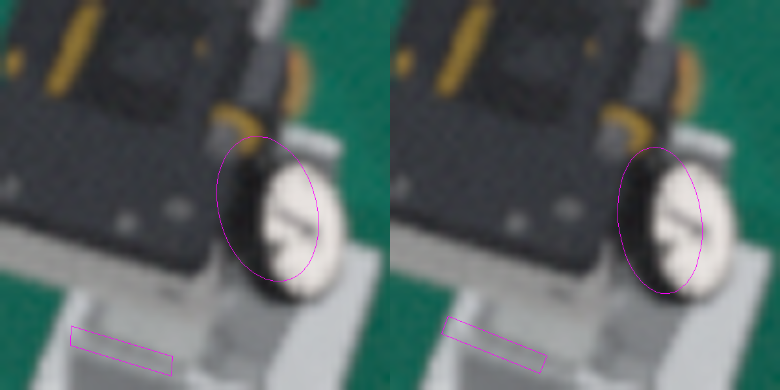

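Emit:
{"api": "servo_tool", "payload": {"motion": [-0.5, 0, 0, 0, -1, 0, 0, 0, -1, 0, 0, 0, -3, 0, 0, 0, -15, 0, 0, 0, -40, 0, 0, 0, -75, 0, 0, 0, -100, -20, -10, 0, -110, -60, -30, 0, -115, -110, -60, 0, -115, -130, -80, 0], "gripper": 0.4}}

```text
time_s: 35.45
ee_pos: [0.5859, 0.0613, 0.1782]
eef_rot: [-1.262, 1.569, -0.067]
force: [-0.8, 0.1, -0.2]
grip_width: 0.0376
```

```bash
python3 - <<'E'
from h import *
c=shot('scene'); crop(c,320,285,390,370,8,'s25.png')
t=shot('top'); crop(t,205,235,270,300,9,'t25.png'); 
w=cloud(t); m=(np.hypot(w[...,0]-.48,w[...,1]-.186)<.05)&(w[...,2]>.121)
q=w[m]; print(m.sum(),q.mean(0),cv2.minAreaRect((q[:,:2]*1000).astype(np.float32)))
w=cloud(c); m=(np.hypot(w[...,0]-.48,w[...,1]-.186)<.05)&(w[...,2]>.121)
q=w[m]; print(m.sum(),q.mean(0),cv2.minAreaRect((q[:,:2]*1000).astype(np.float32)))
o=ctrl.get_obs(); print(o['time_s'],o['ee_pos'],o['force'],o['eef_rot'])
E
```

```text
111 [0.48708644 0.18749126 0.12833873] ((487.82916259765625, 187.2212677001953), (21.438596725463867, 25.897994995117188), 69.66451263427734)
135 [0.48917352 0.19015701 0.12678285] ((489.3735656738281, 189.04685974121094), (21.386409759521484, 26.177156448364258), 68.61775970458984)
35.55 [0.58536851 0.0610725  0.17761606] [-0.49465929  0.24831477 -0.02292101] [-1.64578643  1.57021285 -0.45244165]
```

View pics/s25.png

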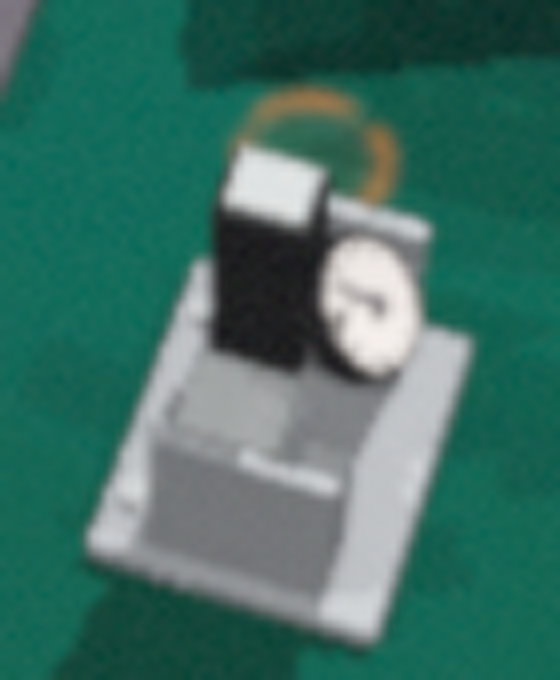

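View pics/t25.png

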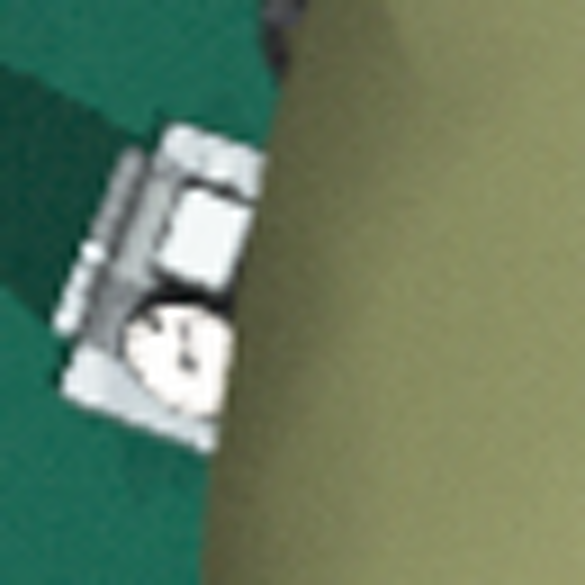

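```bash
cat > rect.py <<'E'
from h import *
def rect(c,o,yaw,S=300,half=.022,ad=(0,0)):
    h=np.array([np.cos(yaw),np.sin(yaw),0]); y=np.array([-np.sin(yaw),np.cos(yaw),0]); z=np.array([0,0,1.])
    ctr=o-h*.029+z*.040; up=(h+z)/np.sqrt(2); n=(z-h)/np.sqrt(2); right=np.cross(up,n)
    P4=[ctr+half*(sx*right+sy*up) for sx,sy in((-1,1),(1,1),(1,-1),(-1,-1))]
    q=(proj(c,P4)+np.array(ad)).astype(np.float32)
    M=cv2.getPerspectiveTransform(q,np.array([[0,0],[S,0],[S,S],[0,S]],np.float32))
    return cv2.warpPerspective(c['color'],M,(S,S),flags=cv2.INTER_CUBIC)
o=np.array([.4885,.188,.050]); yw=np.radians(-21)
a=rect(load('scene'),o,yw); b=rect(load('top'),o,yw)
save(cv2.resize(np.hstack([a,b]),None,fx=1.3,fy=1.3),'dial.png')
E
python3 rect.py
```

```text
(no output)
```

View pics/dial.png

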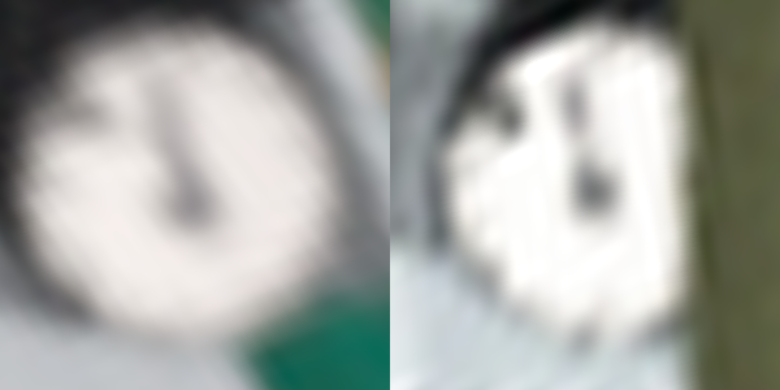

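Rectified dial: the thick mark is upper left, at about 2.2 rad. The needle is clearly past it at about 2.9 rad, so the channel is worn shallow and the lever goes to the square post. The gauge stands about 4 mm forward of where it was, so I'll re-seat it first.

Emit:
{"api": "servo_tool", "payload": {"motion": [0, 30, 18, 0, 0, 70, 42, 0, 0, 110, 66, 0, 0, 131, 79, 0, 10, 136.5, 82, 0, 35, 136.5, 82, 0, 70, 136.5, 82, 0, 95, 136.5, 82, 0, 108, 136.5, 82, 0, 112, 136.5, 82, 0, 112, 136.5, 82, 0]}}

```text
time_s: 36.92
ee_pos: [0.4879, 0.1897, 0.0655]
eef_rot: [-0.869, 1.57, 0.327]
force: [-0.1, -0.2, 0.9]
grip_width: 0.038
```

Emit:
{"api": "servo_tool", "payload": {"motion": [0, 0, 0, 0, 0, 0, 0, 0, 0, 0, 0, 0, 0, 0, 0, 0, 0, 0, 0, 0, -1.5, 0, 0, 0, -3, 0, 0, 0, -3, 2, 0, 0, -3, 4.5, 0, 0, -2, 4.5, 0, 0, -0.5, 4.5, 0, 0, 0.5, 4.5, 0, 0, 0.5, 4.5, 0, 0], "gripper": 0.0, "force": 12}}

```text
time_s: 38.55
ee_pos: [0.4836, 0.1913, 0.0655]
eef_rot: [-1.194, 1.57, 0.002]
force: [-4.5, -1.9, 10.7]
grip_width: 0.022
```

Emit:
{"api": "servo_tool", "payload": {"motion": [-2.5, 0, 0, 0, -3, 0, -1.5, 0, -3, 0.3, -2.5, 0, -2, 0.3, -2.5, 0, -1, 0.3, -2.5, 0, -0.2, 0.3, -2.5, 0, -0.2, 0.3, -2.5, 0]}}

```text
time_s: 39.42
ee_pos: [0.4822, 0.1891, 0.0655]
eef_rot: [-1.952, 1.571, -0.756]
force: [-5.0, -1.7, 9.5]
grip_width: 0.022
```

Emit:
{"api": "servo_tool", "payload": {"motion": [0, 0, 0, 0, 0, 0, 0, 0, 0, 0, 0, 0, -3, 0, 0, 0, -15, 0, 0, 0, -40, 0, 0, 0, -75, 0, 0, 0, -100, -30, -20, 0, -105, -60, -60, 0, -110, -80, -110, 0, -110, -90, -165, 0, -110, -95, -200, 0, -110, -95, -200, 0], "gripper": 0.4}}

```text
time_s: 41.05
ee_pos: [0.4971, -0.0336, 0.1757]
eef_rot: [-1.462, 1.57, -0.268]
force: [1.0, 0.8, -0.7]
grip_width: 0.0378
```

```bash
python3 - <<'E'
from h import *
from scipy.spatial.transform import Rotation as Ro
c=shot('scene'); crop(c,320,285,390,370,7,'s26.png')
t=shot('top'); save(t['color'],'t26.png'); 
for k in(t,c):
    w=cloud(k); m=(np.hypot(w[...,0]-.48,w[...,1]-.186)<.05)&(w[...,2]>.121)
    q=w[m]; print(m.sum(),cv2.minAreaRect((q[:,:2]*1000).astype(np.float32)))
o=ctrl.get_obs(); print(o['time_s'],o['ee_pos'],o['force']);print(Ro.from_euler('xyz',o['eef_rot']).as_matrix().round(4))
E
```

```text
123 ((482.6640319824219, 188.69473266601562), (22.24624252319336, 25.995615005493164), 70.30138397216797)
130 ((483.5814514160156, 189.6842803955078), (23.523027420043945, 25.5228271484375), 71.1081314086914)
41.15 [ 0.49758378 -0.031691    0.17544396] [0.13780594 0.49183019 0.68473279]
[[ 9.000e-04 -9.304e-01  3.664e-01]
 [ 1.000e-04  3.664e-01  9.304e-01]
 [-1.000e+00 -8.000e-04  4.000e-04]]
```

View pics/s26.png

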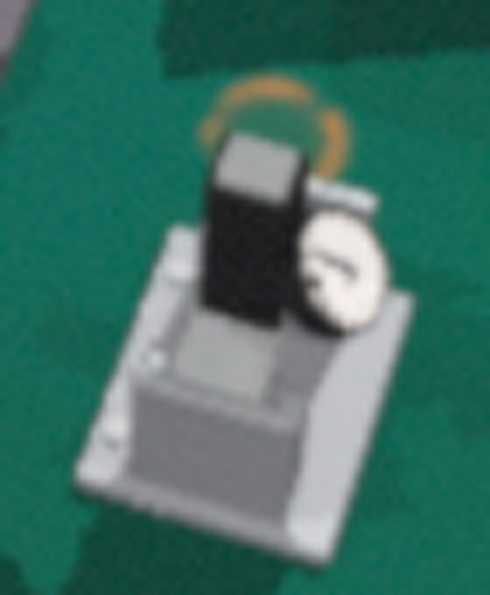

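View pics/t26.png

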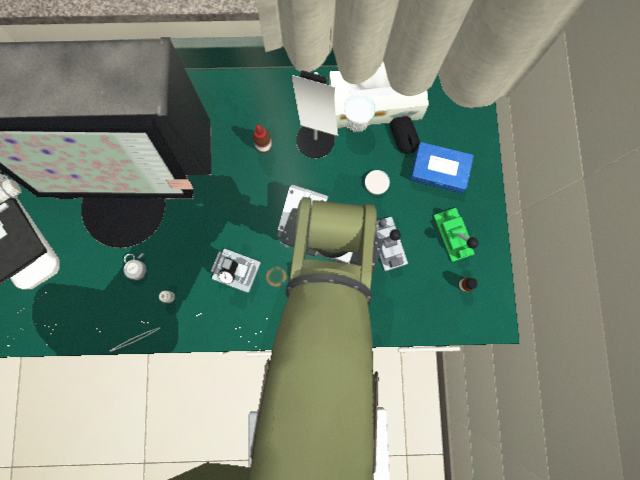

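Emit:
{"api": "servo_tool", "payload": {"motion": [0, -20, -17, -5, 0, -50, -42, -14, 0, -85, -70, -23, 0, -110, -92, -32, 0, -122, -102, -38, 0, -125.5, -105, -38, 25, -125.5, -105, -38, 55, -125.5, -105, -38, 76, -125.5, -105, -38, 83, -125.5, -105, -38, 83, -125.5, -105, -38], "gripper": 0.0}}

```text
time_s: 42.52
ee_pos: [0.576, -0.1748, 0.0921]
eef_rot: [-1.234, 1.571, 0.625]
force: [0.7, -0.5, 0.3]
grip_width: 0.0007
```

```bash
python3 - <<'E'
from h import *
from scipy.spatial.transform import Rotation as Ro
c=shot('scene'); crop(c,280,150,370,240,7,'s27.png')
o=ctrl.get_obs(); print(o['time_s'],o['ee_pos'],o['force'],o['qpos'],o['grip_width']);R=Ro.from_euler('xyz',o['eef_rot']).as_matrix();print(R.round(4))
d=o['ee_pos'][:2]-[.5374,-.1862]; print(d@[.9598,.2807],d@[-.2807,.9598])
E
```

```text
42.575 [ 0.57621034 -0.1750896   0.09263547] [-0.11004291  0.22060517 -0.64624601] [-3.55833041e-01  5.23457660e-01  1.48145218e+00  5.61215984e-05
  1.13567020e+00 -2.21501820e+00] 3.250225191562823e-06
[[ 1.000e-03 -9.587e-01 -2.844e-01]
 [-3.000e-04 -2.844e-01  9.587e-01]
 [-1.000e+00 -8.000e-04 -6.000e-04]]
0.04036884980581836 -0.00023030190852731287
```

View pics/s27.png

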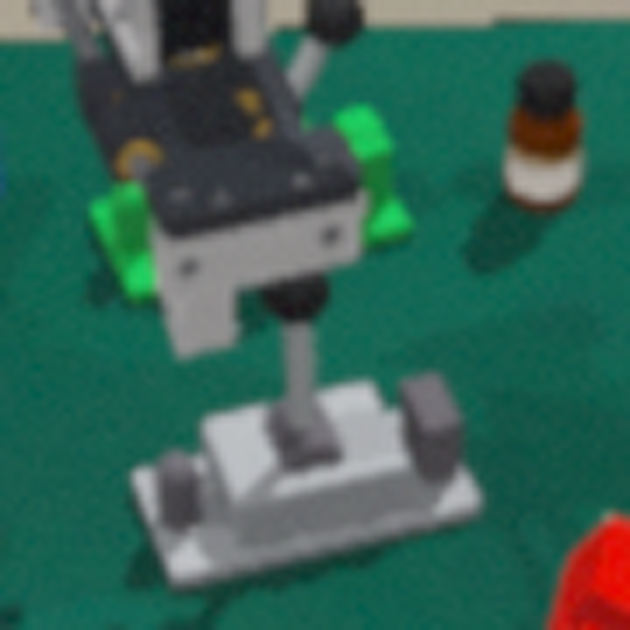

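Emit:
{"api": "servo_tool", "payload": {"motion": [0, 6, 0, 0, 0, 14, 0, 0, 0, 20, 0, 0, 0, 26, 0, 0, 0, 32, 0, 0, 0, 38, 0, 0, 1, 44, 0, 0, 2, 49, 0, 0, 2, 52, 0, 0, 2, 52, 0, 0]}}

```text
time_s: 43.82
ee_pos: [0.5258, -0.1904, 0.0898]
eef_rot: [2.003, 1.571, -2.421]
force: [-0.0, -0.7, -0.2]
grip_width: 0.0002
```

Emit:
{"api": "servo_tool", "payload": {"motion": [0, 1.5, 0, 0, 0, 3, 0, 0, 0, 4.5, 0, 0, 0, 4.5, 0, 0]}}

```text
time_s: 44.32
ee_pos: [0.5233, -0.191, 0.0899]
eef_rot: [-1.801, 1.567, 0.058]
force: [13.5, 3.5, -6.1]
grip_width: 0.0004
```

```bash
python3 - <<'E'
from h import *
c=shot('scene'); crop(c,280,150,370,240,7,'s28.png')
o=ctrl.get_obs(); print(o['time_s'],o['ee_pos'],o['force'])
d=o['ee_pos'][:2]-[.5374,-.1862]; print(d@[.9598,.2807],d@[-.2807,.9598])
E
```

```text
44.375 [ 0.52324316 -0.19105693  0.08992534] [13.74658976  3.75475033 -6.58010199]
-0.014951072177032548 -0.0006878624140603962
```

View pics/s28.png

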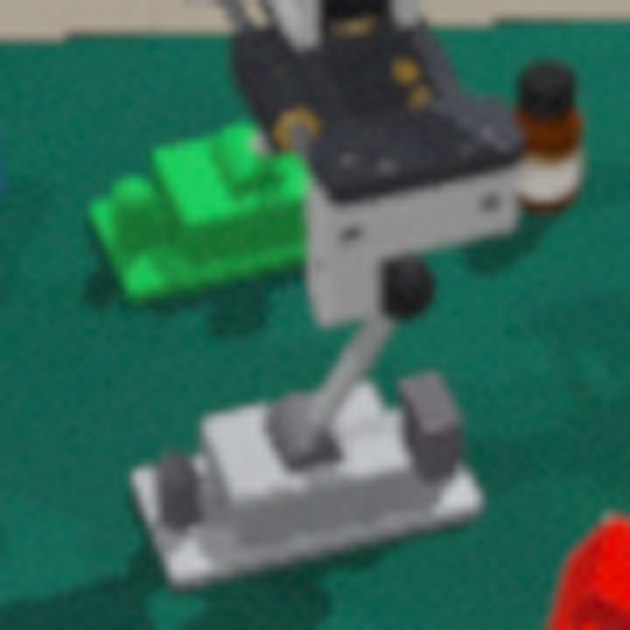

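Emit:
{"api": "servo_tool", "payload": {"motion": [0, -4, 0, 0, 0, -15, 0, 0, -10, -30, 0, 0, -45, -32, 0, 0, -85, -32, 0, 0, -95, -32, 30, 0, -95, -32, 80, 0, -95, -10, 120, 0, -95, 10, 130, 0, -95, 10, 130, 0]}}

```text
time_s: 45.62
ee_pos: [0.4749, -0.0694, 0.1853]
eef_rot: [-2.37, 1.57, -0.51]
force: [0.3, 0.3, -0.0]
grip_width: 0.0004
```

```bash
python3 - <<'E'
from h import *
a=shot('scene'); b=shot('top')
save(np.hstack([cv2.resize(a['color'][140:430,230:430],(400,580)),cv2.resize(b['color'][150:310,130:500],(400,173*1)) if 0 else cv2.copyMakeBorder(cv2.resize(b['color'][130:320,140:490],(400,217)),0,363,0,0,cv2.BORDER_CONSTANT)]),'fin.png')
o=ctrl.get_obs(); print(o['time_s'],o['ee_pos'],o['force'])
E
```

```text
45.725 [ 0.47585077 -0.06999329  0.18506085] [-0.06055672  0.3895219  -0.08117039]
```

View pics/fin.png

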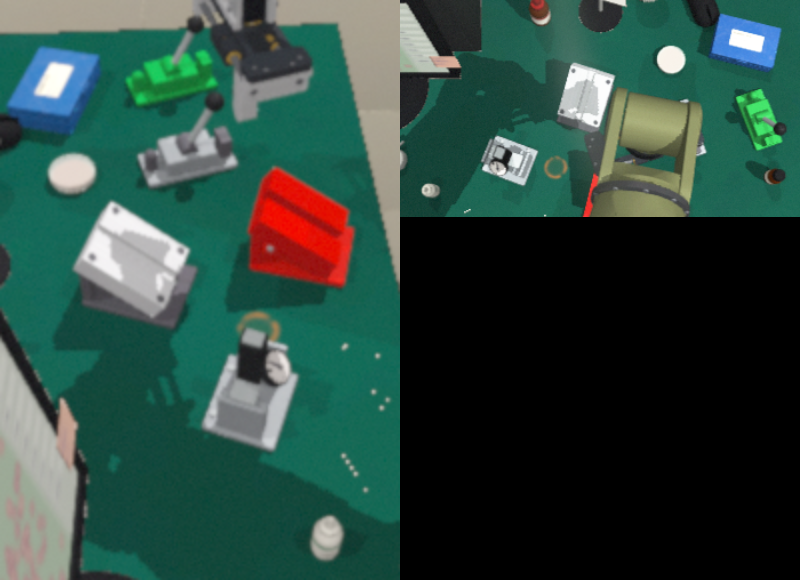

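```bash
python3 -c "
from station import ctrl
print(ctrl.hand_in()); print(ctrl.get_obs()['time_s'])"
```

```text
the job is handed in; nothing more can be done
None
the job is handed in; nothing more can be done
```

I measured the channel and found it worn shallow. The gauge is back on its rest and the recorder's lever is fully over to the square post. I handed in at about 46 s; no verdict was reported.

- **Measurement:** The first press failed. The foot stayed level and slid up in the grip instead of lying flat on the slope. I put the gauge back on its rest and regripped it. I then tilted it about 30° by hooking its foot on the rail ends and pressed it again. I held that press for about 1.5 s, roughly 5 mm from the middle of the block.
- **Reading:** The needle stands at about 2.9 rad, well past the 2.2 rad mark, which means a channel about 7.4 mm deep.
- **Returning the gauge:** I set it upright against the rail ends. It first landed about 4 mm too far forward, so I moved it again. It now stands upright within about 2 mm and 2–3° of where it was.
- **Lever:** I pushed it to its stop at about 14 N. The final picture shows it leaning to the square post with the arm clear of everything.
- **Bystanders:** In the final picture I saw no shift in the two bottles or the dish. I did not measure their positions.

**Less certain:** I judged the foot flat from the camera overlay (fits about 30°) and the force, which ran along the face normal. The pictures cannot show a tilt of 1–2°. An earlier dial-plane fit from depth disagreed (about 36° of tilt while the gauge was upright); I discarded it as noise.

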